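# Load the keyed filters into the microscope's filter changer

### The job

Get the filter changer ready: first lift the orange transport key straight up out of it and stand the key upright on the narrow steel rail of the key rest. Then, with the carriage still out, put every filter that is on the bench fully home in the pocket of its own colour, turned so that its flat matches the pocket's flat, and last push the carriage by its black tab all the way home towards the white end block. Leave the other things on the bench alone.

Things in the scene. Friction and masses are not known exactly. Their poses are not given: they have to be found in the camera images.
- changer: Fixed grey filter changer flat on the bench, about 150 x 430 mm. y runs along its length, the way the carriage slides, towards the white end block with a dark port; z up. Origin on the bench under the middle of the four pockets (carriage out). Base 8 mm thick, rails up to 22 mm, end block (y 204 to 246 mm) 64 mm tall.
- carriage (a joint): Slide of the aluminium carriage (64 x 290 mm plate, top 25 mm above the bench) along the changer's +y: 0 = fully out (loading position, at the start), 0.05 m = home against its stop. Stiff (about 4 N), stays where left. Locked, with 1 to 2 mm of play, while the orange key is in.
- tab_grip (a point): Grip point of the upright black tab at the -y end of the carriage: 8 mm thick along the changer's y, 30 mm wide along its x; top 10 mm above this point (65 mm above the bench), free down to 25 mm above the bench. Pinch it across its 8 mm and push along the changer's +y. Axes as the changer.
- key_mid (a point): Orange H-shaped key, 47 (x) x 31 (y) mm: bars 11 x 31 mm joined by a web 11 mm wide, 18 mm tall; grip fin on top 36 (x) x 10 (y) mm, 28 mm tall. Point at its centre, half-way up its 46 mm (fin foot 5 mm below it). z up. Starts interlocked, a bar in the carriage and a bar in the frame, 16 mm deep, 1.5 mm play: comes out only straight up. About 70 g.
- rest_top (a point): Centre of the top of the key rest: a fixed narrow steel rail, top 22 mm wide (along its y) and 110 mm long (along its x), level, 45 mm above the bench, on a dark foot 70 mm wide and 8 mm high. The key is to stand on this top.
- red_mid (a point): Filter with red knob; absent if not out today. Black body 20 mm tall, D-shaped: radius 24 mm, one flat 16 mm from the axis, foot chamfered; round red knob on top, 24 mm across, 28 mm tall. A white line on the body lies along the flat. Point on the axis half-way up the 48 mm. z up; x points from the axis square to the flat. Starts upright on the bench at any yaw. About 120 g.
- yellow_mid (a point): Filter with yellow knob; absent if not out today. Black body 20 mm tall, D-shaped: radius 24 mm, one flat 16 mm from the axis, foot chamfered; round yellow knob on top, 24 mm across, 28 mm tall. A white line on the body lies along the flat. Point on the axis half-way up the 48 mm. z up; x points from the axis square to the flat. Starts upright on the bench at any yaw. About 120 g.
- green_mid (a point): Filter with green knob; absent if not out today. Black body 20 mm tall, D-shaped: radius 24 mm, one flat 16 mm from the axis, foot chamfered; round green knob on top, 24 mm across, 28 mm tall. A white line on the body lies along the flat. Point on the axis half-way up the 48 mm. z up; x points from the axis square to the flat. Starts upright on the bench at any yaw. About 120 g.
- blue_mid (a point): Filter with blue knob; absent if not out today. Black body 20 mm tall, D-shaped: radius 24 mm, one flat 16 mm from the axis, foot chamfered; round blue knob on top, 24 mm across, 28 mm tall. A white line on the body lies along the flat. Point on the axis half-way up the 48 mm. z up; x points from the axis square to the flat. Starts upright on the bench at any yaw. About 120 g.
- pocket_red (a point): Pocket for the red filter in the carriage: D-shaped, radius 25.2 mm, flat 17.2 mm from the axis (red land behind the flat, red spot on the floor), 12 mm deep. Origin at the centre of its floor, 13 mm above the bench; z up; x points from the axis square to the flat. A filter drops in only with flats matching, its body then 8 mm proud. Pockets are 66 mm apart.
- pocket_yellow (a point): Pocket for the yellow filter in the carriage: D-shaped, radius 25.2 mm, flat 17.2 mm from the axis (yellow land behind the flat, yellow spot on the floor), 12 mm deep. Origin at the centre of its floor, 13 mm above the bench; z up; x points from the axis square to the flat. A filter drops in only with flats matching, its body then 8 mm proud. Pockets are 66 mm apart.
- pocket_green (a point): Pocket for the green filter in the carriage: D-shaped, radius 25.2 mm, flat 17.2 mm from the axis (green land behind the flat, green spot on the floor), 12 mm deep. Origin at the centre of its floor, 13 mm above the bench; z up; x points from the axis square to the flat. A filter drops in only with flats matching, its body then 8 mm proud. Pockets are 66 mm apart.
- pocket_blue (a point): Pocket for the blue filter in the carriage: D-shaped, radius 25.2 mm, flat 17.2 mm from the axis (blue land behind the flat, blue spot on the floor), 12 mm deep. Origin at the centre of its floor, 13 mm above the bench; z up; x points from the axis square to the flat. A filter drops in only with flats matching, its body then 8 mm proud. Pockets are 66 mm apart.
- cleaner: Bystander, leave alone: amber bottle, 44 mm across, 100 mm tall; origin at the centre of its underside.
- dish: Bystander, leave alone: flat clear dish, 90 mm across, 15 mm tall; origin at the centre of its underside.
- slide_box: Bystander, leave alone: grey slide box 85 x 60 x 30 mm; origin at the centre of its underside.
- pot: Bystander, leave alone: sample pot with green cap, 40 mm across, 55 mm tall; origin at the centre of its underside.
- driver: Bystander, leave alone: small grey screwdriver, 150 mm long; origin at the centre of its underside.
- pot_b: Bystander, leave alone: second sample pot with green cap, 40 mm across, 55 mm tall; origin at the centre of its underside.
Not all that is in view belongs to the job. Leave any pink look-alike of the part that bears green_mid alone.

How it is judged:
By the outcome, as a careful person would: the job done as asked, in the order asked, and still so for the second after the job is handed in, with the robot touching nothing.
Of filter_red, filter_yellow, filter_green, filter_blue only 2 to 4 are there at a start; the rules pass over those that are not, and their reading is None.
At some moment in a run one of filter_red, filter_yellow, filter_green, filter_blue may be knocked a few centimetres aside while the robot is not near it.
It also fails if it takes over 210 s, if anything falls off the work surface, if the arm or the gripper's body presses on something with over 40 N, if the wrist force passes 120 N, or if a joint passes its speed limit or range.

### The arm

A 6-joint arm with a two-finger parallel gripper is mounted at the origin on the work surface. World frame = base frame: x ahead of the robot, y to its left, z up, the work surface at z = 0. Lengths are in m, angles in degrees, forces in N, time in s.
With the tool pointing down it reaches from about 0.275 to 0.725 m from the base axis. Payload 5.6 kg.
Tool frame: the origin (TCP) lies on the centre line of the jaws, within the pads' length; the fingertips stand 17 mm ahead of it and the grasp point (between the pads) lies 2 mm behind it; z points along the fingers, y is the direction in which the jaws open and shut (so a half turn about z gives the same grasp; the last joint's range is limited). The gripper opens to 85 mm and grips with 20 to 120 N. Pads are 22 mm wide; open, the fingers measure 114 mm over their backs; the gripper's body (76 mm by 85 mm) begins 54 mm behind the grasp point. The pads swing forward as they close: fully open they stand 13 mm farther back than shut.
Start: joints at [80.993, 14.616, 6.199, 0, -81.583, -16.306], TCP at [0.235, 0.497, 0.248] pointing down, gripper open.
Joint ranges: [-168.99, 168.99], [-69.2, 112.95], [-62.41, 85.93], [-164.36, 98.24], [-168.68, -3.75], [-174.98, 174.98]. Speed limits (degrees/s): [147.25, 147.25, 180, 180, 180, 180].

### API

Orientations are given as a 3x3 rotation matrix whose columns are the frame's x, y, z axes.
In Python, from bench import ctrl, vision gives the robot as it stands. The module is installed in compiled form; this text tells all that it offers.
- The arm moves only by the tool carry_out, never from a script. Its argument "steps" is a list of rows, each an object with "travel": the shift along the tool's x, y, z in m, a list of three; "angular": the turn, a rotation vector about the tool's x, y, z in degrees, a list of three; "hand": the opening, from 0 (shut) to 1 (fully open). A call has 1 to 12 rows; each row shifts and turns the commanded pose from where the row before left it, along the tool's axes as they then stand; what a row does not reach is not made up. A row lasts 1/8 s, in which the tool goes at most 62.5 mm and 10.7 degrees, less where a joint would pass 70% of its speed; a pose out of reach is approached as far as the arm can. A call with a gripper value outside its range is refused whole. The fingers move at their own pace and stop on an object; "force" is the grip in N (left out, the last holds). Time passes only in rows, so rows that do not move let the fingers close. It gives the time, the measured TCP pose, the force and the opening at its end, in the units of the state.
- ctrl.get_state(): the state, without advancing time (a new reading comes with each control period).
- vision.capture(name): name is "scene" or "top" or "wrist"; returns a dict with "img" (400x640x3 uint8, red, green, blue), "K" (3x3 intrinsics, pixels), "rvec" (rotation vector, rad) and "tvec" (3), from world to camera coordinates, as OpenCV has them; the wrist camera has in their place "hand_eye" (4x4, takes a point from camera to tool coordinates, whose origin is the TCP and whose axes are the flange's). Camera axes: x right, y down, z forward; pixel columns grow to the right and rows downward; lengths in m; the calibration is good to about 2 mm. A picture is of the moment at which its call begins: read the wrist's pose just before it. There is no depth.
- ctrl.sign_off(): hands the job in, once; it reports no verdict.
The state is a dict: "time": time; "qpos": joint angles; "joint_vel": joint speeds; "tau": joint torques, N m; "tool_pos": TCP position; "ee_rot": TCP orientation; "force": force on the tool from outside, world axes, zero at the start; "ft_torque": the same for the moment, N m; "width": opening from 0.0 (shut) to 1.0 (fully open).
Only numpy, scipy, OpenCV 4.12 (cv2) and the standard library are available. Lean on these libraries where they do the work, as an engineer would, in place of code of your own. Each camera call takes 0.05 s, during which the arm holds its last target.

## Working session

There is one attempt and no reset: what is moved stays moved. The work goes in short steps, Python scripts to look and compute and a tool call to move; the robot and the scene stay as the last step left them, time stands still between calls to the robot, and variables do not carry over. Pictures are saved under pics/ and viewed, and the job is handed in when it is done.

Besides the shell and the picture viewer there is one more tool, called after "Request:" as a command line: name --argument value ..., lists and objects as JSON in quotes. carry_out: Moves the arm, as the interface text tells. Its arguments: {"type":"object","properties":{"steps":{"type":"array","items":{"type":"object","properties":{"travel":{"type":"array","items":{"type":"number"}},"angular":{"type":"array","items":{"type":"number"}},"hand":{"type":"number"}}}},"force":{"type":"number"}},"required":["steps"]}

```bash
mkdir -p pics
cat > h.py <<'E'
import numpy as np, cv2
from bench import ctrl, vision
def grab(n,save=None):
    s=ctrl.get_state(); c=vision.capture(n)
    K=np.array(c["K"])
    if n=="wrist":
        T=np.array(c["hand_eye"]); R=np.array(s["ee_rot"]); p=np.array(s["tool_pos"])
        Rwc=R@T[:3,:3]; o=R@T[:3,3]+p
    else:
        Rm=cv2.Rodrigues(np.array(c["rvec"],float))[0]; Rwc=Rm.T; o=-Rm.T@np.array(c["tvec"],float).ravel()
    if save: cv2.imwrite("pics/"+save,c["img"][:,:,::-1])
    return c["img"],K,Rwc,o
def px2w(u,v,z,K,R,o):
    d=R@np.linalg.inv(K)@np.array([u,v,1.0]); return o+d*(z-o[2])/d[2]
def w2px(P,K,R,o):
    q=K@(R.T@(np.array(P)-o)); return q[:2]/q[2]
E
python3 - <<'E'
from h import *
for n in ("scene","top","wrist"):
    i,K,R,o=grab(n,n+"0.png"); print(n,K.tolist(),R.round(3).tolist(),o.round(3))
s=ctrl.get_state(); print(s)
E
```

```text
scene [[395.9201786198977, 0.0, 313.93675455506553], [0.0, 395.9201786198977, 201.5325643799454], [0.0, 0.0, 1.0]] [[-0.523, 0.709, -0.473], [0.852, 0.443, -0.279], [0.011, -0.549, -0.836]] [0.975 0.3   0.934]
top [[404.8016510615861, 0.0, 319.38926383130206], [0.0, 404.8016510615861, 199.86874941732466], [0.0, 0.0, 1.0]] [[-0.007, -0.999, 0.051], [-1.0, 0.008, 0.016], [-0.016, -0.051, -0.999]] [ 0.405 -0.012  1.299]
wrist [[335.13282642681907, 0.0, 321.11232932657396], [0.0, 335.13282642681907, 192.75711254238053], [0.0, 0.0, 1.0]] [[-0.429, -0.867, -0.252], [-0.903, 0.412, 0.119], [0.001, 0.279, -0.96]] [0.3   0.467 0.374]
{'time': 0.15, 'qpos': array([ 8.09949966e+01,  1.46469101e+01,  6.14994515e+00, -1.89227286e-02,
       -8.15844300e+01, -1.63066504e+01]), 'joint_vel': array([ 0.03652651, -0.10537452,  0.15718435,  0.03900691,  0.0374414 ,
       -0.03541991]), 'tau': array([-1.26042992e-04, -3.86942911e+01,  2.38079506e+01,  5.36647752e+00,
       -4.52113265e-03,  8.12157808e-07]), 'tool_pos': array([0.23496091, 0.49691634, 0.24760745]), 'ee_rot': array([[ 9.03974865e-01, -4.27585250e-01, -5.45034773e-04],
       [-4.27585589e-01, -9.03973858e-01, -1.35195661e-03],
       [ 8.53795180e-05,  1.45518381e-03, -9.99998938e-01]]), 'force': array([0.52756983, 0.1910795 , 0.72386272]), 'ft_torque': array([-0.00737794,  0.02009189,  0.02481131]), 'width': 0.997401750655781}
```

View pics/top0.png

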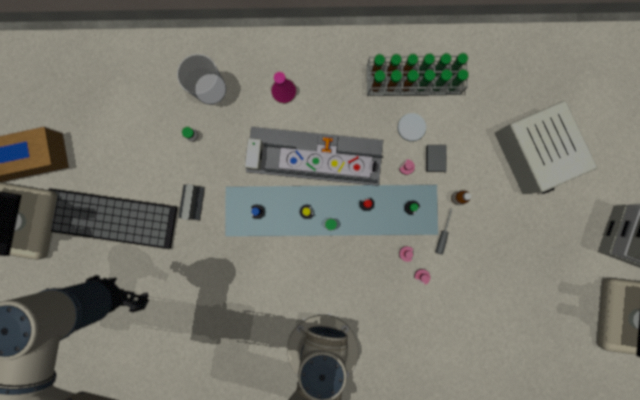

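View pics/scene0.png

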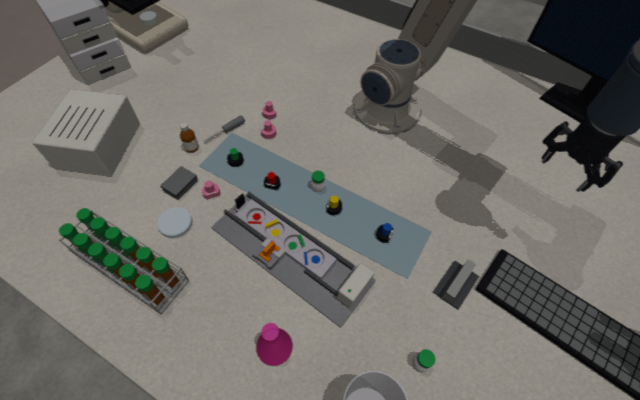

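View pics/wrist0.png

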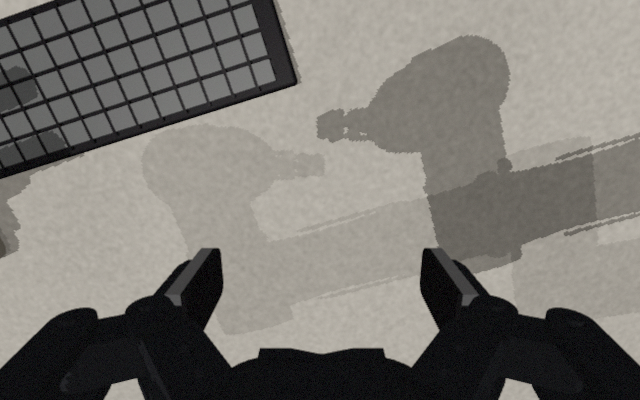

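Run:
```python
from h import *
i,K,R,o=grab("top")
cv2.imwrite("pics/top_crop.png",cv2.resize(i[100:300,160:480,::-1],None,fx=2.5,fy=2.5,interpolation=cv2.INTER_CUBIC))
for n,u,v,z in [("blue",257,211,.048),("yel",307,211,.048),("red",367,203,.048),("green",412,207,.048),("key",327,145,.06),("restL",184,202,.045),("rest",192,202,.045),("block",254,153,.064),("tab",377,166,.06),("pB",294,160,.013),("pR",357,166,.013)]:
    print(n,px2w(u,v,z,K,R,o).round(3))
```

```text
blue [0.436 0.201 0.048]
yel [0.435 0.046 0.048]
red [ 0.458 -0.14   0.048]
green [ 0.445 -0.278  0.048]
key [ 0.638 -0.018  0.06 ]
restL [0.466 0.43  0.045]
rest [0.466 0.405 0.045]
block [0.615 0.208 0.064]
tab [ 0.571 -0.17   0.06 ]
pB [0.599 0.088 0.013]
pR [ 0.578 -0.113  0.013]
```

View pics/top_crop.png

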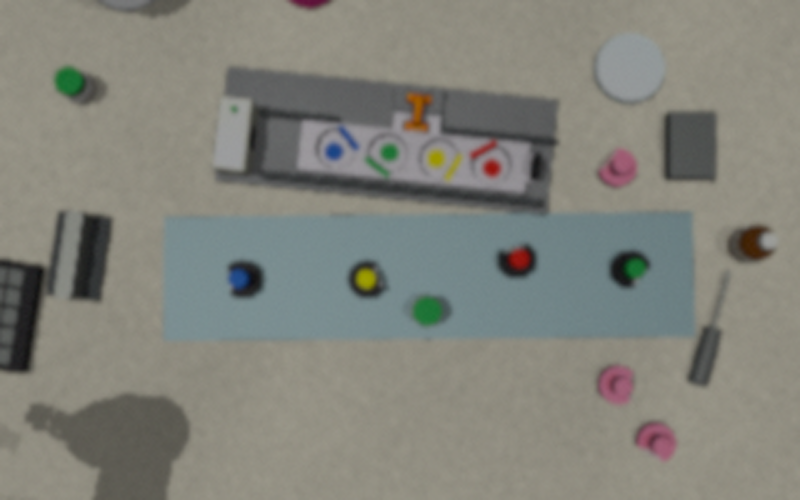

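```bash
cat >> h.py <<'E'
def yawR(deg):
    a=np.radians(deg); return np.array([[np.cos(a),np.sin(a),0],[np.sin(a),-np.cos(a),0],[0,0,-1.]])
def plan(p,yaw=None):
    from scipy.spatial.transform import Rotation as Ro
    s=ctrl.get_state(); R=np.array(s["ee_rot"]); q=np.array(s["tool_pos"])
    d=np.array(p)-q; t=R.T@d
    print("pos",q.round(4),"yaw",np.degrees(np.arctan2(R[1,0],R[0,0])).round(2),"w",round(s["width"],3),"F",np.round(s["force"],1),"t",s["time"])
    print("travel first (tool):",t.round(4))
    if yaw is not None:
        Rt=yawR(yaw); rv=Ro.from_matrix(R.T@Rt).as_rotvec(degrees=True); print("turn",rv.round(2)," travel if turned first:",(Rt.T@d).round(4))
E
python3 - <<'E'
from h import *
plan([.55,-.02,.30],-6)
E
```

```text
pos [0.235  0.497  0.2477] yaw -25.32 w 1.003 F [-0.9 -0.6 -0.9] t 0.2
travel first (tool): [ 0.5058  0.3327 -0.0518]
turn [ 7.000e-02  1.000e-02 -1.932e+01]  travel if turned first: [ 0.3673  0.4812 -0.0523]
```

Request:
carry_out --steps '[{"travel":[0.05,0.033,-0.005],"angular":[0,0,0],"hand":1},{"travel":[0.05,0.033,-0.005],"angular":[0,0,0],"hand":1},{"travel":[0.05,0.033,-0.005],"angular":[0,0,0],"hand":1},{"travel":[0.05,0.033,-0.005],"angular":[0,0,0],"hand":1},{"travel":[0.05,0.033,-0.005],"angular":[0,0,0],"hand":1},{"travel":[0.05,0.033,-0.005],"angular":[0,0,0],"hand":1},{"travel":[0.05,0.033,-0.005],"angular":[0,0,0],"hand":1},{"travel":[0.05,0.033,-0.005],"angular":[0,0,0],"hand":1},{"travel":[0.05,0.033,-0.005],"angular":[0,0,0],"hand":1},{"travel":[0.05,0.033,-0.005],"angular":[0,0,0],"hand":1},{"travel":[0,0,0],"angular":[0,0,-9.7],"hand":1},{"travel":[0,0,0],"angular":[0,0,-9.7],"hand":1}]'

```text
time: 1.7
tool_pos: [0.5462, -0.0159, 0.2976]
ee_rot: [[0.995, -0.1, -0.001], [-0.1, -0.995, -0.0], [-0.001, 0.0, -1.0]]
force: [-0.2, 0.6, -0.5]
width: 0.999
```

Run:
```python
from h import *
grab("wrist","w1.png"); plan([.55,-.02,.30],-6)
```

```text
pos [ 0.5461 -0.0155  0.2978] yaw -5.29 w 1.0 F [-0.1 -0.2 -0.4] t 1.75
travel first (tool): [ 0.0043  0.0041 -0.0022]
turn [0.01 0.05 0.71]  travel if turned first: [ 0.0044  0.0041 -0.0022]
```

View pics/w1.png

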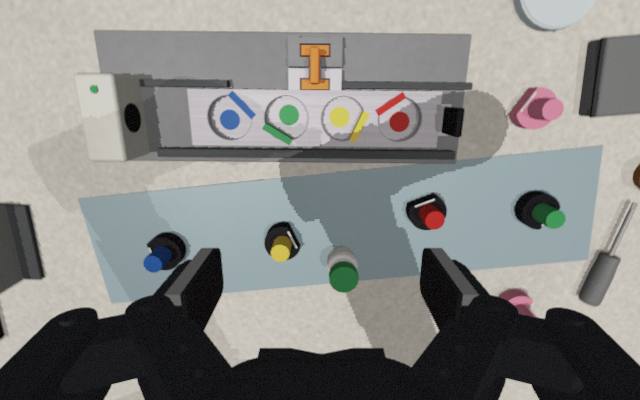

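```bash
cat >> h.py <<'E'
HS={"red":[(0,8),(172,180)],"yellow":[(24,34)],"green":[(55,85)],"blue":[(105,120)],"orange":[(9,19)]}
def comps(img,col,smin=120,vmin=60,amin=25):
    h=cv2.cvtColor(img,cv2.COLOR_RGB2HSV); m=np.zeros(h.shape[:2],np.uint8)
    for a,b in HS[col]: m|=cv2.inRange(h,(a,smin,vmin),(b,255,255))
    n,l,st,ce=cv2.connectedComponentsWithStats(m)
    out=[]
    for k in range(1,n):
        if st[k,4]>=amin:
            pts=np.argwhere(l==k)[:,::-1].astype(np.float32); out.append((st[k,4],ce[k],st[k,:4],cv2.minAreaRect(pts),pts))
    return sorted(out,key=lambda t:-t[0])
E
python3 - <<'E'
from h import *
i,K,R,o=grab("wrist","w2.png")
cv2.imwrite("pics/w2c.png",cv2.resize(i[20:280,60:480,::-1],None,fx=1.9,fy=1.9,interpolation=cv2.INTER_CUBIC))
for c in HS:
    for a,ce,bb,r,p in comps(i,c):
        print(c,a,ce.round(1),bb,[np.round(x,1) for x in r], "z13",px2w(*ce,.013,K,R,o)[:2].round(4),"z25",px2w(*ce,.025,K,R,o)[:2].round(4),"z48",px2w(*ce,.048,K,R,o)[:2].round(4))
E
```

```text
red 471 [430.6 217.3] [418 205  26  25] [array([430.9, 216.9]), array([27. , 20.8]), np.float64(55.0)] z13 [ 0.4518 -0.1495] z25 [ 0.4566 -0.1458] z48 [ 0.4659 -0.1386]
red 288 [399.6 122.1] [391 113  19  19] [array([400., 122.]), array([18., 18.]), np.float64(90.0)] z13 [ 0.5778 -0.1126] z25 [ 0.579 -0.11 ] z48 [ 0.5812 -0.1049]
red 197 [391.1 104.3] [377  94  30  22] [array([391. , 104.3]), array([ 6.1, 31.9]), np.float64(56.3)] z13 [ 0.5996 -0.1032] z25 [ 0.6001 -0.1008] z48 [ 0.6011 -0.0963]
yellow 280 [339.8 116.8] [331 108  19  19] [array([340., 117.]), array([18., 18.]), np.float64(90.0)] z13 [ 0.5908 -0.0414] z25 [ 0.5916 -0.0409] z48 [ 0.5931 -0.0398]
yellow 280 [279.1 251.3] [269 240  20  21] [array([279. , 250.6]), array([19.4, 19.3]), np.float64(12.5)] z13 [0.4219 0.0539] z25 [0.4276 0.0516] z48 [0.4385 0.0474]
yellow 207 [359.2 126.6] [350 112  19  30] [array([359.2, 126.8]), array([ 6.9, 30.9]), np.float64(27.6)] z13 [ 0.5771 -0.0638] z25 [ 0.5782 -0.0626] z48 [ 0.5805 -0.0603]
green 668 [342.1 276.7] [329 262  28  30] [array([342.5, 276.5]), array([29., 27.]), np.float
[... 856 characters left out ...]
 [0.4344 0.2142] z48 [0.4449 0.2006]
blue 277 [230. 118.] [221 109  19  19] [array([230., 118.]), array([18.4, 17. ]), np.float64(45.0)] z13 [0.6017 0.09  ] z25 [0.6022 0.0868] z48 [0.6031 0.0805]
blue 183 [242.3 103.3] [230  90  26  27] [array([242.3, 103.2]), array([31.8,  5.7]), np.float64(45.0)] z13 [0.6173 0.0726] z25 [0.6173 0.0699] z48 [0.6173 0.0646]
orange 868 [315.8  65.7] [302  44  29  46] [array([316. ,  66.5]), array([45., 28.]), np.float64(90.0)] z13 [ 0.6507 -0.0183] z25 [ 0.6498 -0.0184] z48 [ 0.6479 -0.0186]
orange 114 [636.  179.5] [632 168   8  25] [array([635.5, 180. ]), array([24.,  7.]), np.float64(90.0)] z13 [ 0.4786 -0.4079] z25 [ 0.4827 -0.3966] z48 [ 0.4904 -0.375 ]
```

View pics/w2c.png

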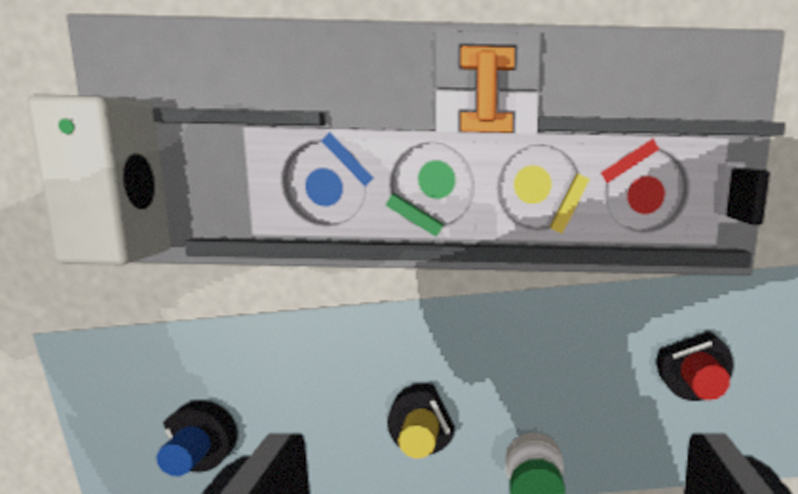

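Run:
```python
from h import *
plan([.648,-.0186,.16],-6.6)
i,K,R,o=grab("wrist")
s=ctrl.get_state();Rt=np.array(s["ee_rot"]);p=np.array(s["tool_pos"])
for d in (0,.02,.05,.1,.15): print(d,w2px(p+Rt@[0,0,d],K,R,o).round(1))
```

```text
pos [ 0.546  -0.0152  0.2979] yaw -5.88 w 0.998 F [-1.  -0.4  0.5] t 1.8
travel first (tool): [ 0.1019 -0.0071  0.1378]
turn [0.01 0.04 0.72]  travel if turned first: [ 0.1017 -0.0083  0.1379]
0 [322.1 272.3]
0.02 [322.  251.2]
0.05 [322.  227.5]
0.1 [321.9 200.9]
0.15 [321.8 183.2]
```

Request:
carry_out --steps '[{"travel":[0.034,-0.0025,0.046],"angular":[0,0,0.7],"hand":1},{"travel":[0.034,-0.0025,0.046],"angular":[0,0,0],"hand":1},{"travel":[0.034,-0.0025,0.046],"angular":[0,0,0],"hand":1},{"travel":[0,0,0],"angular":[0,0,0],"hand":1},{"travel":[0,0,0],"angular":[0,0,0],"hand":1}]'

```text
time: 2.48
tool_pos: [0.6485, -0.0187, 0.1614]
ee_rot: [[0.993, -0.117, 0.001], [-0.117, -0.993, -0.001], [0.001, 0.0, -1.0]]
force: [-0.5, 0.0, 2.1]
width: 0.997
```

Run:
```python
from h import *
i,K,R,o=grab("wrist")
cv2.imwrite("pics/w3.png",i[:,:,::-1])
plan([.648,-.0186,.16],-6.6)
h=cv2.cvtColor(i,cv2.COLOR_RGB2HSV); m=cv2.inRange(h,(8,110,50),(20,255,255)); vv=h[:,:,2]
ys=np.where(m.any(1))[0]; print(ys.min(),ys.max())
for y in range(ys.min(),ys.max(),6):
    xs=np.where(m[y])[0]; print(y,xs.min(),xs.max(),vv[y,xs.min():xs.max()+1:3])
cv2.imwrite("pics/w3c.png",cv2.resize(i[90:300,200:440,::-1],None,fx=2.8,fy=2.8))
```

```text
pos [ 0.6487 -0.0186  0.1626] yaw -6.67 w 1.002 F [ 0.  -0.5  0.7] t 2.525
travel first (tool): [-0.0008  0.0001  0.0026]
turn [-0.02 -0.2  -0.07]  travel if turned first: [-0.0007  0.0001  0.0026]
158 220
158 304 340 [127 126 125 114 116 120 119 118 117 117 119 120 108]
164 302 341 [116 153 154 153 154 154 152 154 153 153 153 152 152 124]
170 303 341 [148 153 152 151 141 122 122 121 121 151 152 150 149]
176 315 328 [120 149 152 151 143]
182 315 328 [118 150 153 152 146]
188 315 328 [119 151 151 153 145]
194 315 328 [115 152 151 150 144]
200 314 329 [117 149 153 153 150 121]
206 303 340 [134 178 151 153 143 171 172 175 167 180 179 179 177]
212 303 340 [135 175 176 176 155 176 177 177 166 177 177 176 174]
218 316 328 [153 176 178 178 156]
```

View pics/w3c.png

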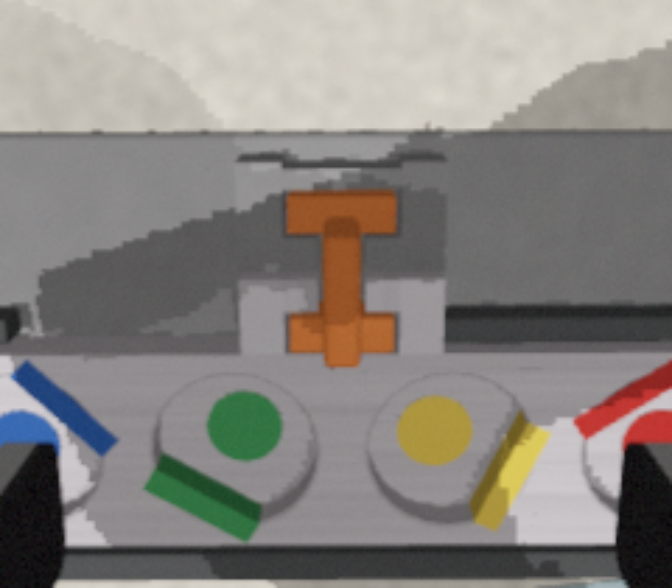

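Run:
```python
from h import *
i,K,R,o=grab("wrist")
a=px2w(321.8,170,.055,K,R,o);b=px2w(321.8,220,.055,K,R,o);print(a,b,np.linalg.norm(a-b),(a+b)/2)
a=px2w(302.5,161,.027,K,R,o);b=px2w(341,161,.027,K,R,o);print(a,b,np.linalg.norm(a-b))
m=(px2w(321.8,168,.055,K,R,o)+px2w(321.8,220,.055,K,R,o))/2
plan([.646,-.0186,.049],-6.6)
```

```text
[ 0.66962111 -0.02081497  0.055     ] [ 0.63184426 -0.01636521  0.055     ] 0.03803801059230958 [ 0.65073269 -0.01859009  0.055     ]
[ 0.67269471 -0.00577029  0.027     ] [ 0.66911111 -0.03611308  0.027     ] 0.030553677465906773
pos [ 0.6488 -0.0186  0.1631] yaw -6.65 w 0.998 F [ 0.1 -0.2  0.6] t 2.575
travel first (tool): [-0.0032  0.0004  0.1141]
turn [-0.04 -0.25 -0.05]  travel if turned first: [-0.0028  0.0003  0.1141]
```

Request:
carry_out --steps '[{"travel":[0.0015,0,0.045],"hand":1,"angular":[0,0,0]},{"travel":[0,0,0.04],"hand":1,"angular":[0,0,0]},{"travel":[0,0,0.018],"hand":1,"angular":[0,0,0]},{"travel":[0,0,0.01],"hand":1,"angular":[0,0,0]},{"travel":[0,0,0],"hand":0,"angular":[0,0,0]},{"travel":[0,0,0],"hand":0,"angular":[0,0,0]},{"travel":[0,0,0],"hand":0,"angular":[0,0,0]},{"travel":[0,0,0],"hand":0,"angular":[0,0,0]},{"travel":[0,0,0],"hand":0,"angular":[0,0,0]},{"travel":[0,0,0],"hand":0,"angular":[0,0,0]}]' --force 50

```text
time: 3.82
tool_pos: [0.65, -0.019, 0.0478]
ee_rot: [[0.993, -0.115, 0.001], [-0.115, -0.993, -0.0], [0.001, 0.0, -1.0]]
force: [-0.6, 0.2, 3.5]
width: 0.108
```

Request:
carry_out --steps '[{"travel":[0,0,-0.004],"hand":0},{"travel":[0,0,-0.004],"hand":0},{"travel":[0,0,-0.005],"hand":0},{"travel":[0,0,-0.005],"hand":0},{"travel":[0,0,-0.006],"hand":0},{"travel":[0,0,-0.02],"hand":0},{"travel":[0,0,-0.04],"hand":0},{"travel":[0,0,-0.04],"hand":0},{"travel":[0,0,-0.04],"hand":0}]'

```text
validation failed for argument at $.st...
```

Run:
```python
from h import *
grab("wrist","w4.png"); plan([.40,.36,.25],-6.6)
```

```text
pos [ 0.6501 -0.019   0.0478] yaw -6.6 w 0.101 F [-2.4 -0.1  3.9] t 3.875
travel first (tool): [-0.2918 -0.3477 -0.2024]
turn [-0.   -0.05 -0.  ]  travel if turned first: [-0.292  -0.3477 -0.2022]
```

View pics/w4.png

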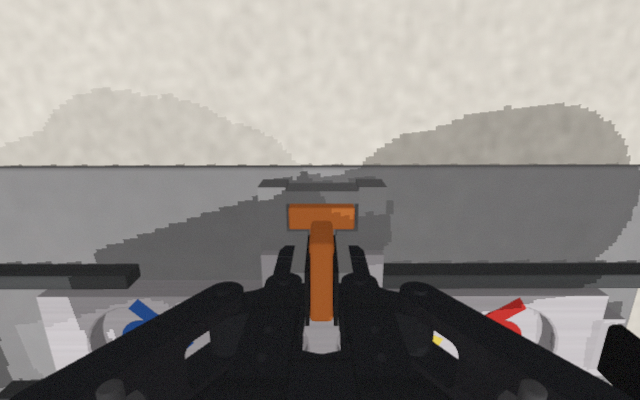

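Key is gripped (fin at column 321 between the pads); rows need every field. Lifting.

Request:
carry_out --steps '[{"travel":[0,0,-0.004],"angular":[0,0,0],"hand":0},{"travel":[0,0,-0.004],"angular":[0,0,0],"hand":0},{"travel":[0,0,-0.005],"angular":[0,0,0],"hand":0},{"travel":[0,0,-0.005],"angular":[0,0,0],"hand":0},{"travel":[0,0,-0.006],"angular":[0,0,0],"hand":0},{"travel":[0,0,-0.02],"angular":[0,0,0],"hand":0},{"travel":[0,0,-0.04],"angular":[0,0,0],"hand":0},{"travel":[0,0,-0.04],"angular":[0,0,0],"hand":0},{"travel":[0,0,-0.04],"angular":[0,0,0],"hand":0}]'

```text
time: 5.0
tool_pos: [0.6494, -0.019, 0.213]
ee_rot: [[0.993, -0.115, 0.0], [-0.115, -0.993, -0.0], [0.0, 0.0, -1.0]]
force: [0.9, 0.3, -0.1]
width: 0.103
```

Run:
```python
from h import *
grab("wrist","w5.png"); plan([.42,.36,.25],-6.6)
```

```text
pos [ 0.6517 -0.0196  0.2198] yaw -6.59 w 0.107 F [ 0.8 -0.8  5.4] t 5.05
travel first (tool): [-0.2734 -0.3505 -0.033 ]
turn [-0.01 -0.58  0.01]  travel if turned first: [-0.2738 -0.3505 -0.0302]
```

View pics/w5.png

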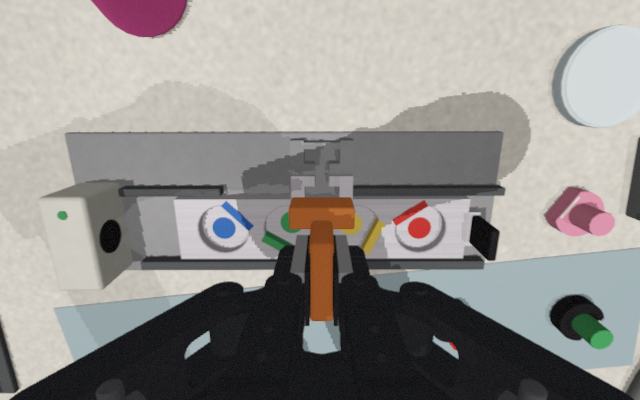

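Request:
carry_out --steps '[{"travel":[-0.029,-0.043,-0.005],"angular":[0,0,0],"hand":0},{"travel":[-0.029,-0.043,-0.005],"angular":[0,0,0],"hand":0},{"travel":[-0.029,-0.043,-0.005],"angular":[0,0,0],"hand":0},{"travel":[-0.029,-0.043,-0.005],"angular":[0,0,0],"hand":0},{"travel":[-0.029,-0.043,-0.005],"angular":[0,0,0],"hand":0},{"travel":[-0.029,-0.043,-0.005],"angular":[0,0,0],"hand":0},{"travel":[-0.029,-0.043,0],"angular":[0,0,0],"hand":0},{"travel":[-0.028,-0.043,0],"angular":[0,0,0],"hand":0},{"travel":[0,0,0],"angular":[0,0,0],"hand":0},{"travel":[0,0,0],"angular":[0,0,0],"hand":0}]'

```text
time: 6.3
tool_pos: [0.4598, 0.3492, 0.2414]
ee_rot: [[0.993, -0.115, 0.0], [-0.115, -0.993, -0.0], [0.0, 0.0, -1.0]]
force: [-0.5, -1.0, -0.7]
width: 0.105
```

Run:
```python
from h import *
grab("wrist","w6.png"); plan([.46,.40,.25],-6.6)
```

```text
pos [0.4601 0.3488 0.2414] yaw -6.64 w 0.105 F [-0.4  0.1 -0.7] t 6.35
travel first (tool): [-0.006  -0.0509 -0.0086]
turn [ 0.01 -0.01 -0.04]  travel if turned first: [-0.006  -0.0509 -0.0086]
```

View pics/w6.png

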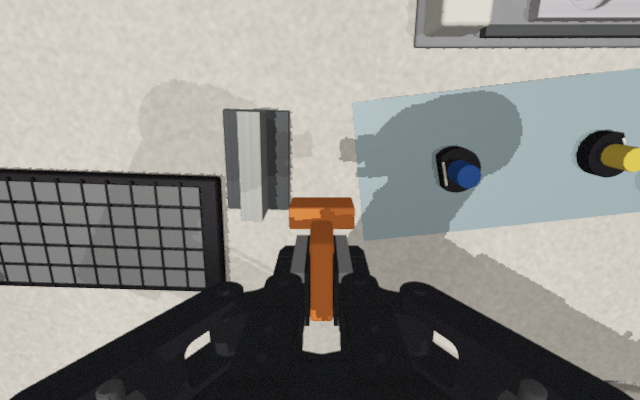

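Run:
```python
from h import *
i,K,R,o=grab("wrist")
cv2.imwrite("pics/w6c.png",cv2.resize(i[95:235,205:305,::-1],None,fx=4,fy=4,interpolation=cv2.INTER_NEAREST))
g=cv2.cvtColor(i,cv2.COLOR_RGB2GRAY)
for v in range(108,224,8): print(v,g[v,218:298:2])
```

```text
108 [192 193 192 192 179 189 189 192 189 191 194 197 196 193 194 196 196 192
 195 186 160 161 167 168 152 153 191 199 175 174 207 209 207 204 203 204
 204 209 210 207]
116 [192 193 138  97  94  92  97  94  98 143 184 186 185 186 190 183 183 185
 188 187 174  72  70  67  55  54  63  60  60 103 101 100 100 101 104  71
 181 206 204 205]
124 [194 191 166  90  95  92  95  92  92 138 185 184 182 184 188 184 181 183
 186 185 173  69  69  69  53  51  51  47  54 100  99  98 101  97 101  72
 152 205 202 202]
132 [190 191 184  88  95  93  92  92  92 101 186 183 183 182 186 183 180 182
 185 184 179  72  67  70  58  51  48  46  50  67  93  90  93  87  86  57
 164 196 207 208]
140 [189 192 193 103  95  94  89  93  92  84 181 182 181 181 184 184 178 181
 184 183 182  84  66  69  60  53  53  44  52  89  89  87  89  85  88  61
 129 188 191 191]
148 [192 191 190 137  93  92  91  90  89  91 160 181 181 181 183 182 176 180
 181 182 184 106  70  69  61  50  52  45  56  87  88  87  85  83  85  64
 141 190 189 189]
156 [189 189 189 166  91  92  87  90  90  93 143 181 177 179 181 183 177 179
 179 181 179 11
[... 719 characters left out ...]
93  91  70
 150 205 206 207]
196 [ 12  13 140 151 153  93  98  96  97  94  96 160 189 186 190 191 188 186
 188 189 191 181  74  77  73  63  59  60  57  61  91  90  88  88  90  65
 169 202 208 206]
204 [ 21  16 119 155 179  86  96  95  95  95  94 147 188 185 187 188 188 184
 188 186 190 185  71  75  74  62  62  56  54  74  92  91  87  87  93  66
 103  76  78  76]
212 [ 22  18 106 151 173 203 206 206 208 207 206 195 187 184 187 188 187 184
 185 187 187 188  93  77 156 203 204 203 206 203 200 200 200 199 205 193
 154 158 156 156]
220 [ 25  18  65 155 158 193 208 205 204 203 203 197 192 188 188 189 185 184
 185 185 187 188 151 201 202 206 204 201 201 200 201 198 198 199 202 185
  96  99 154 153]
```

View pics/w6c.png

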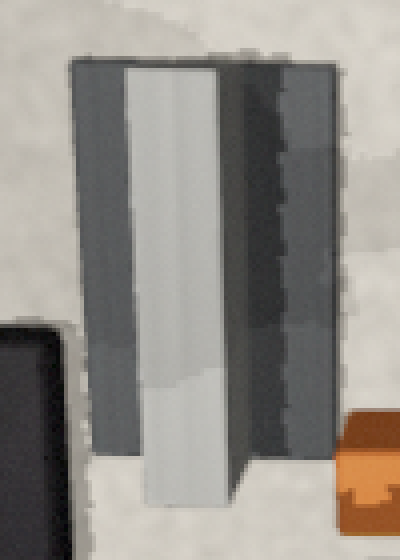

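Run:
```python
from h import *
i,K,R,o=grab("wrist")
P=[px2w(u,v,.045,K,R,o) for u,v in [(236.5,112),(259.2,112),(241.2,220.7),(262.3,221.3)]]
TL,TR,BL,BR=P; print(np.array(P).round(4))
print("w",np.linalg.norm(TL-TR),np.linalg.norm(BL-BR),"l",np.linalg.norm(TL-BL),np.linalg.norm(TR-BR))
c=sum(P)/4; d=(TL+TR-BL-BR)/2; yaw=np.degrees(np.arctan2(d[1],d[0])); print(c,yaw)
F=[px2w(u,v,.008,K,R,o) for u,v in [(223.5,110.5),(289,111),(228,208.5),(288.5,210)]]
cf=sum(F)/4;print("foot",cf,np.linalg.norm(F[0]-F[1]),np.linalg.norm(F[0]-F[2]))
plan([c[0],c[1],.16],yaw)
```

```text
[[0.5262 0.4216 0.045 ]
 [0.5237 0.4004 0.045 ]
 [0.4184 0.4372 0.045 ]
 [0.4152 0.4157 0.045 ]]
w 0.021319093789456175 0.021703873449165575 l 0.10894064850957065 0.10958295453399322
[0.47088272 0.41873245 0.045     ] -8.138067210056702
foot [0.47064219 0.41827852 0.008     ] 0.06845789094482087 0.10818644744504242
pos [0.4604 0.3484 0.2415] yaw -6.69 w 0.103 F [ 0.2 -0.1 -0.2] t 6.45
travel first (tool): [ 0.0022 -0.071   0.0815]
turn [-0.   -0.01  1.44]  travel if turned first: [ 0.0005 -0.0711  0.0815]
```

Request:
carry_out --steps '[{"travel":[0.0007,-0.024,0],"angular":[0,0,0],"hand":0},{"travel":[0.0007,-0.024,0],"angular":[0,0,0],"hand":0},{"travel":[0.0007,-0.023,0.02],"angular":[0,0,1.4],"hand":0},{"travel":[0,0,0.04],"angular":[0,0,0],"hand":0},{"travel":[0,0,0.04],"angular":[0,0,0],"hand":0},{"travel":[0,0,0.03],"angular":[0,0,0],"hand":0},{"travel":[0,0,0],"angular":[0,0,0],"hand":0},{"travel":[0,0,0],"angular":[0,0,0],"hand":0}]'

```text
time: 7.45
tool_pos: [0.4713, 0.4198, 0.1131]
ee_rot: [[0.99, -0.14, 0.002], [-0.14, -0.99, 0.001], [0.002, -0.002, -1.0]]
force: [-0.3, 0.4, -0.4]
width: 0.107
```

Run:
```python
from h import *
grab("wrist","w7.png"); plan([.4709,.4187,.0838],-8.1)
```

```text
pos [0.4713 0.4202 0.1134] yaw -8.03 w 0.105 F [ 0.6 -0.  -0.9] t 7.5
travel first (tool): [-0.0003  0.0016  0.0296]
turn [-0.16 -0.12  0.07]  travel if turned first: [-0.0002  0.0015  0.0296]
```

View pics/w7.png

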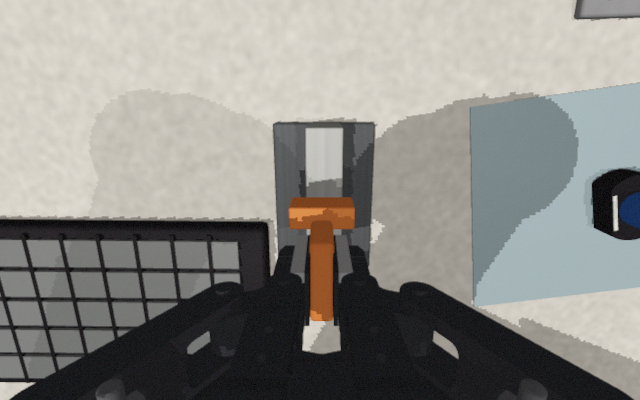

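Request:
carry_out --steps '[{"travel":[0,0.0015,0.015],"angular":[0,0,0],"hand":0},{"travel":[0,0,0.008],"angular":[0,0,0],"hand":0},{"travel":[0,0,0.003],"angular":[0,0,0],"hand":0},{"travel":[0,0,0.002],"angular":[0,0,0],"hand":0},{"travel":[0,0,0],"angular":[0,0,0],"hand":0},{"travel":[0,0,0],"angular":[0,0,0],"hand":0}]'

```text
time: 8.25
tool_pos: [0.4699, 0.418, 0.0848]
ee_rot: [[0.99, -0.139, 0.001], [-0.139, -0.99, -0.0], [0.001, -0.0, -1.0]]
force: [-2.8, -1.4, 7.3]
width: 0.105
```

Run:
```python
from h import *
plan([.4709,.4187,.0838],-8.1);plan([.4709,.4187,.0838],-8.1)
```

```text
pos [0.4699 0.418  0.0848] yaw -7.98 w 0.105 F [-2.8 -1.4  7.3] t 8.25
travel first (tool): [ 0.0009 -0.0008  0.001 ]
turn [-0.   -0.04  0.12]  travel if turned first: [ 0.0009 -0.0008  0.001 ]
pos [0.4699 0.418  0.0848] yaw -7.98 w 0.105 F [-2.8 -1.4  7.3] t 8.25
travel first (tool): [ 0.0009 -0.0008  0.001 ]
turn [-0.   -0.04  0.12]  travel if turned first: [ 0.0009 -0.0008  0.001 ]
```

Contact at 7 N. Release and rise.

Request:
carry_out --steps '[{"travel":[0,0,0],"angular":[0,0,0],"hand":0.2},{"travel":[0,0,0],"angular":[0,0,0],"hand":0.4},{"travel":[0,0,0],"angular":[0,0,0],"hand":0.7},{"travel":[0,0,0],"angular":[0,0,0],"hand":0.7},{"travel":[0,0,0],"angular":[0,0,0],"hand":0.7},{"travel":[0,0,-0.02],"angular":[0,0,0],"hand":0.7},{"travel":[0,0,-0.05],"angular":[0,0,0],"hand":0.7},{"travel":[0,0,-0.05],"angular":[0,0,0],"hand":0.7},{"travel":[0,0,-0.03],"angular":[0,0,0],"hand":0.7}]'

```text
time: 9.38
tool_pos: [0.4705, 0.4185, 0.2366]
ee_rot: [[0.99, -0.139, 0.003], [-0.139, -0.99, 0.003], [0.002, -0.003, -1.0]]
force: [-0.2, 1.3, -0.3]
width: 0.699
```

Run:
```python
from h import *
i,K,R,o=grab("wrist","w8.png"); plan([.4709,.4187,.0838],-8.1)
i,K,R,o=grab("top","t8.png")
for c in HS:
    for a,ce,bb,r,p in comps(i,c,amin=10):
        print(c,a,ce.round(1),px2w(*ce,.048,K,R,o)[:2].round(4))
```

```text
pos [0.4716 0.4192 0.2403] yaw -8.0 w 0.699 F [0.7 0.3 3.9] t 9.425
travel first (tool): [-0.0017  0.0017  0.1565]
turn [-0.41 -0.36  0.1 ]  travel if turned first: [-0.0007  0.0006  0.1565]
red 66 [367.5 203.5] [ 0.4568 -0.1409]
red 29 [356.4 166.7] [ 0.5712 -0.1083]
red 18 [353.  159.4] [ 0.5942 -0.0979]
yellow 70 [306.  211.3] [0.4342 0.0492]
yellow 31 [334.1 162.9] [ 0.5837 -0.0393]
yellow 13 [341.  166.4] [ 0.5727 -0.0605]
green 106 [412.5  75. ] [ 0.8584 -0.2873]
green 106 [445.9  74.4] [ 0.8589 -0.3914]
green 104 [429.2  74.5] [ 0.8591 -0.3391]
green 100 [379.2  75.5] [ 0.8582 -0.183 ]
green 100 [396.   75.2] [ 0.8583 -0.2354]
green 90 [330.8 223.9] [ 0.3948 -0.0273]
green 87 [462.2  74.6] [ 0.8577 -0.4419]
green 84 [187.6 132.3] [0.6849 0.4194]
green 82 [428.7  58.8] [ 0.9093 -0.3389]
green 81 [395.6  59.5] [ 0.9085 -0.2353]
green 81 [445.4  58.6] [ 0.9092 -0.3909]
green 80 [379.2  59.6] [ 0.909  -0.1839]
green 79 [412.2  59.3] [ 0.9086 -0.2871]
green 77 [461.8  58.4] [ 0.9091 -0.4419]
green 53 [413.6 206.6] [ 0.4462 -0.2827]
green 18 [315.2 160.5] [0.5919 0.0194]
blue 418 [ 13.3 151.9] [0.6285 0.9712]
blue 59 [255.2 210.8] [0.4368 0.2065]
blue 23 [293.  160.2] [0.5936 0.0886]
orange 1307 [ 27.4 151. ] [0.6309 0.9262]
orange 151 [185.  201.9] [0.4663 0.4254]
orange 77 [460.1 197.1] [ 0.474  -0.4258]
```

View pics/w8.png

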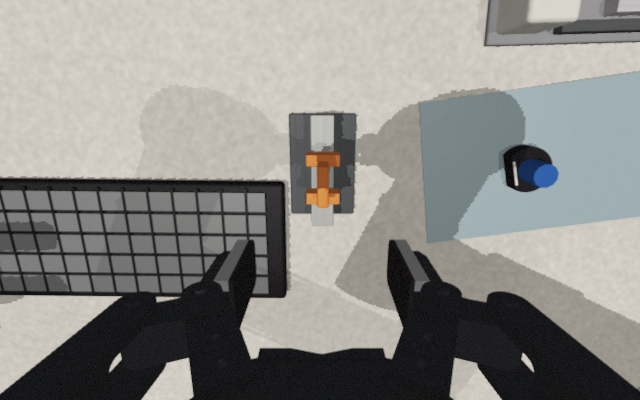

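Run:
```python
from h import *
print(ctrl.get_state()["qpos"].round(2))
plan([.43,.205,.2],-6.6)
```

```text
[ 55.87  23.79  17.81   0.09 -83.55  26.12]
pos [0.4713 0.4192 0.238 ] yaw -8.0 w 0.698 F [-0.3  0.4  0.3] t 9.475
travel first (tool): [-0.0113  0.2182  0.0365]
turn [-0.38 -0.29 -1.4 ]  travel if turned first: [-0.0164  0.2176  0.038 ]
```

Request:
carry_out --steps '[{"travel":[-0.003,0.055,0],"angular":[0,0,0],"hand":0.7},{"travel":[-0.003,0.055,0],"angular":[0,0,0],"hand":0.7},{"travel":[-0.003,0.055,0.02],"angular":[0,0,0],"hand":0.7},{"travel":[-0.003,0.053,0.02],"angular":[0,0,0],"hand":0.7},{"travel":[0,0,0],"angular":[0,0,0],"hand":0.7},{"travel":[0,0,0],"angular":[0,0,0],"hand":0.7}]'

```text
time: 10.22
tool_pos: [0.428, 0.2041, 0.1935]
ee_rot: [[0.99, -0.14, 0.001], [-0.14, -0.99, 0.0], [0.001, -0.0, -1.0]]
force: [-0.4, 1.0, 0.8]
width: 0.701
```

```bash
cat >> h.py <<'E'
def knob_line(i,K,R,o,col,near,ztop=.048,zline=.020):
    # knob component nearest 'near' at ztop -> top disc: component of brightest part ; white line near it
    best=None
    for a,ce,bb,r,p in comps(i,col,amin=40):
        w=px2w(*ce,ztop,K,R,o)
        d=np.linalg.norm(w[:2]-near)
        if d<.03 and (best is None or d<best[0]): best=(d,ce,p)
    return best
E
python3 - <<'E'
from h import *
i,K,R,o=grab("wrist","w9.png"); plan([.43,.205,.2],-6.6)
cv2.imwrite("pics/w9c.png",cv2.resize(i[80:330,180:600,::-1],None,fx=1.9,fy=1.9,interpolation=cv2.INTER_NEAREST))
for c in HS:
    for a,ce,bb,r,p in comps(i,c,amin=40):
        print(c,a,ce.round(1),bb,px2w(*ce,.048,K,R,o)[:2].round(4))
h=cv2.cvtColor(i,cv2.COLOR_RGB2HSV); m=cv2.inRange(h,(0,0,170),(180,40,255))
E
```

```text
pos [0.4282 0.2047 0.1936] yaw -8.0 w 0.697 F [ 0.9  0.3 -0.4] t 10.275
travel first (tool): [ 0.0018 -0.0006 -0.0064]
turn [-0.05 -0.05 -1.4 ]  travel if turned first: [ 0.0018 -0.0005 -0.0064]
yellow 501 [511.4 147.3] [496 133  30  29] [0.4372 0.0473]
green 1947 [602.2 182.8] [574 161  57  45] [ 0.3963 -0.0284]
blue 720 [317.  169.8] [304 154  27  32] [0.4411 0.2065]
orange 3946 [ 41.1 177.5] [  2 145  83  66] [0.467  0.4358]
```

View pics/w9c.png

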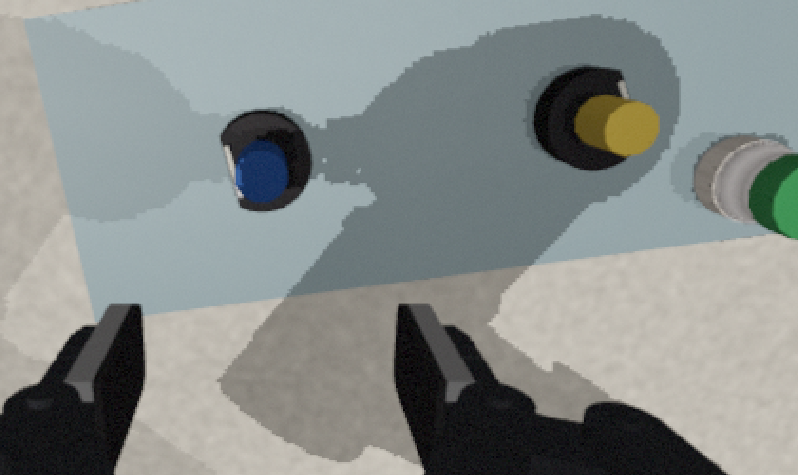

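Run:
```python
from h import *
i=cv2.imread("pics/w9.png")[:,:,::-1]
print(i[150:192:3,290:326:2].min(2))
print(i[122:140:2,500:516].min(2))
```

```text
[[147 148 147  73  45  47  44  47  53  44  45  42  42  45  38  20  11  22]
 [149 147 150  45  47  45  48  47  44  42  42  43  26   9   2  20  14  12]
 [150 147 145 121 121  93  46  44  47  42  29  13  14  22  17  22  15  12]
 [147 146 147 144 164 169  41  41  36  22  23  22  26  23  20  18  14  12]
 [146 148 146 147 139 189  70  40  21  16  22  27  25  17  22  22  25  29]
 [150 149 148 147 133 176 157  34  31  25  23  25  18  19  23  30  20  24]
 [147 147 147 148 148 153 177  46  31  25  25  22  30  20  22  26  17  28]
 [147 146 144 145 143 133 179  52  48  25  21  23  15  20  22  22  23  22]
 [154 145 146 149 163 145 136  53  45  25  19  24  20  19  21  24  25  17]
 [162 162 162 163 161 162 150 104  34  23  21  21  22  25  20  24  23  25]
 [161 163 161 162 162 161 155 165  95  22  22  23  27  27  26  20  23  29]
 [162 162 164 162 162 162 159 151 157  38  23  24  24  25  14  16  23  27]
 [161 160 161 161 160 163 162 149  45  42  40  38  42  38  43  39  40  42]
 [161 160 160 160 160 161 160 158 140  63  39  43  40  40  42  40  42  36]]
[[ 22  21  23  22   8  49  92 103  97 108 108 108 109 109 108 108]
 [ 24  19  24  21  47 109 144 143 132 103 108 109 108 108 105 106]
 [ 20  21  20  26  26  70 120 146 143 125  97 107 106 107 107 108]
 [ 17  23  27  16  28  25  88 134 147 128  99 106 108 108 107 107]
 [ 30  34  29  33  20  24  43 108 146 146 131 101 109 106 106 107]
 [ 27  33  28  32  30  32  31  35  52  64  65  69  79  83  97 105]
 [ 31  29  29  29  32  33  32  33  46  46  53  52  51  54  53  55]
 [ 31  34  31  34  37  48  55  57  55  57  57  55  55  56  54  54]
 [ 30  32  34  50  56  58  54  60  54  54  56  56  56  56  54  59]]
```

```bash
cat >> h.py <<'E'
def edge_angle(i,K,R,o,col,near,z=.020,sv=None):
    """near: knob-top xy. Flat edge angle from silhouette of body (dark)+knob, longest straight hull segment near z."""
    c=w2px([near[0],near[1],.024],K,R,o); x,y=c.astype(int); r=55
    x0,y0=max(x-r,0),max(y-r,0); sub=i[y0:y0+2*r,x0:x0+2*r]
    g=sub.max(2); dark=(g<78).astype(np.uint8)
    # whitish line: brighter than its neighbours (tophat)
    mn=sub.min(2); th=cv2.morphologyEx(mn,cv2.MORPH_TOPHAT,np.ones((9,9),np.uint8))
    if sv: cv2.imwrite("pics/"+sv,cv2.resize(np.hstack([sub[:,:,::-1],cv2.merge([dark*255]*3),cv2.merge([cv2.convertScaleAbs(th,alpha=2)]*3)]),None,fx=2.4,fy=2.4,interpolation=cv2.INTER_NEAREST))
    return x0,y0,sub,dark,th
E
python3 - <<'E'
from h import *
i,K,R,o=grab("wrist")
ps=[]
mn=i.min(2).astype(float)
for v in range(158,183):
    row=mn[v,292:325]
    k=np.where(row<85)[0][0]
    # subpixel crossing at 95
    a,b=row[k-1],row[k]; u=292+k-1+(a-95)/(a-b) if a!=b else 292+k
    ps.append((u,v))
ps=np.array(ps); print(ps[::3].round(1).tolist())
W=np.array([px2w(u,v,.020,K,R,o)[:2] for u,v in ps],np.float32)
vx,vy,x,y=cv2.fitLine(W,cv2.DIST_HUBER,0,.01,.01).ravel(); 
res=(W[:,0]-x)*vy-(W[:,1]-y)*vx; print("res",np.abs(res).max(),"dir",np.degrees(np.arctan2(vy,vx)),"normal",np.degrees(np.arctan2(vy,vx))+90, np.degrees(np.arctan2(vy,vx))-90)
# knob top circle
h=cv2.cvtColor(i,cv2.COLOR_RGB2HSV)
print(h[150:190:4,317], i[150:190:4,317].tolist())
cv2.imwrite("pics/k.png",cv2.resize(i[130:210,270:360,::-1],None,fx=7,fy=7,interpolation=cv2.INTER_NEAREST))
E
```

```text
[[301.4, 158.0], [302.3, 161.0], [302.9, 164.0], [304.1, 167.0], [304.2, 170.0], [304.2, 173.0], [304.3, 176.0], [306.1, 179.0], [308.0, 182.0]]
res 0.0012035923 dir 2.8057618 normal 92.80576 -87.19424
[[173  22  46]
 [111 182  66]
 [111 190  71]
 [109 201  94]
 [109 189  93]
 [108 190  94]
 [109 172  98]
 [108 200  93]
 [108 211  92]
 [111 129  69]] [[46, 42, 43], [19, 33, 66], [18, 34, 71], [20, 48, 94], [24, 50, 93], [24, 51, 94], [32, 56, 98], [20, 48, 93], [16, 46, 92], [34, 44, 69]]
```

View pics/k.png

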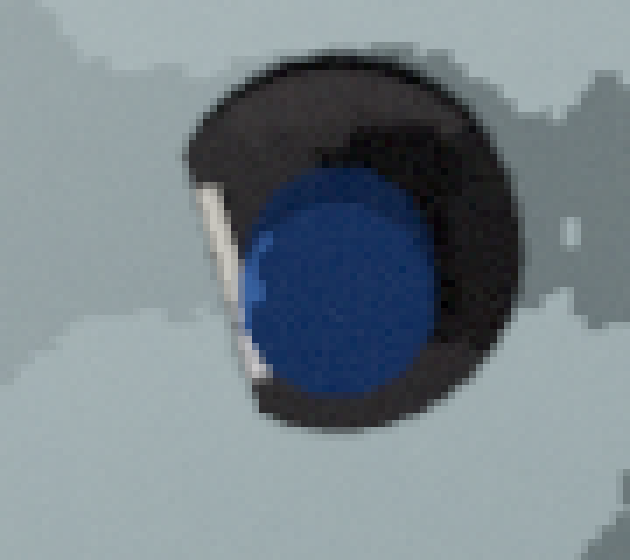

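Run:
```python
from h import *
i,K,R,o=grab("wrist")
a=px2w(296.7,152.1,.02,K,R,o);b=px2w(307.1,188.6,.02,K,R,o); d=a-b
print(np.linalg.norm(d),"normal yaw",np.degrees(np.arctan2(d[1],d[0]))+90)
c=px2w(318.6,172.6,.048,K,R,o);print("knob",c)
n=np.array([-d[1],d[0]])/np.linalg.norm(d[:2]); m=(a+b)[:2]/2; print("axis from flat",m-n*.016)
# body circle: rightmost edge px (518/7+270)
plan([c[0],c[1],.13],np.degrees(np.arctan2(d[1],d[0]))+90)
```

```text
0.035300880252536034 normal yaw 96.6831428209768
knob [0.43878368 0.20651118 0.048     ]
axis from flat [0.43839304 0.20657799]
pos [0.4282 0.2051 0.1935] yaw -7.96 w 0.701 F [ 1.  -0.2 -0.1] t 10.375
travel first (tool): [ 0.0103 -0.0029  0.0635]
turn [ 0.0000e+00 -6.0000e-02 -1.0465e+02]  travel if turned first: [0.0002 0.0107 0.0635]
```

Request:
carry_out --steps '[{"travel":[0.0103,-0.0029,0],"angular":[0,0,0],"hand":0.7},{"travel":[0,0,0],"angular":[0,0,-10.5],"hand":0.7},{"travel":[0,0,0],"angular":[0,0,-10.5],"hand":0.7},{"travel":[0,0,0],"angular":[0,0,-10.5],"hand":0.7},{"travel":[0,0,0],"angular":[0,0,-10.5],"hand":0.7},{"travel":[0,0,0],"angular":[0,0,-10.5],"hand":0.7},{"travel":[0,0,0],"angular":[0,0,-10.5],"hand":0.7},{"travel":[0,0,0],"angular":[0,0,-10.5],"hand":0.7},{"travel":[0,0,0],"angular":[0,0,-10.5],"hand":0.7},{"travel":[0,0,0.025],"angular":[0,0,-10.5],"hand":0.7},{"travel":[0,0,0.025],"angular":[0,0,-10.3],"hand":0.7}]'

```text
time: 11.75
tool_pos: [0.4392, 0.2062, 0.1428]
ee_rot: [[-0.125, 0.992, 0.001], [0.992, 0.125, 0.001], [0.001, 0.001, -1.0]]
force: [0.3, 0.3, -0.0]
width: 0.702
```

Run:
```python
from h import *
i,K,R,o=grab("wrist","w10.png"); plan([.4386,.2065,.045],96.7)
```

```text
pos [0.4372 0.2051 0.1391] yaw 97.52 w 0.701 F [-1.2 -1.1 -3.1] t 11.8
travel first (tool): [0.0014 0.0021 0.0941]
turn [-0.29  0.1   0.82]  travel if turned first: [0.0012 0.0016 0.0941]
```

View pics/w10.png

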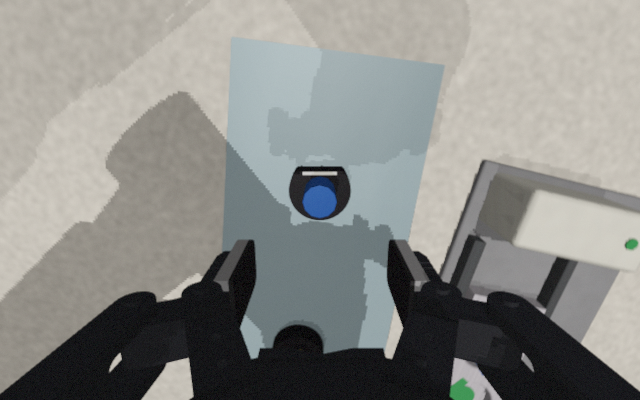

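Run:
```python
from h import *
i,K,R,o=grab("wrist"); plan([.4386,.2065,.042],96.7)
for a,ce,bb,r,p in comps(i,"blue",amin=40): print(a,ce,bb,px2w(*ce,.048,K,R,o))
cv2.imwrite("pics/k2.png",cv2.resize(i[145:235,270:370,::-1],None,fx=7,fy=6,interpolation=cv2.INTER_NEAREST))
```

```text
pos [0.4374 0.2049 0.1407] yaw 96.85 w 0.704 F [-1.7 -0.1 -0.6] t 11.85
travel first (tool): [0.0017 0.0019 0.0987]
turn [-0.27  0.14  0.15]  travel if turned first: [0.0014 0.0014 0.0987]
1190 [323.02016807 197.60084034] [306 176  35  44] [0.43840589 0.20962931 0.048     ]
```

View pics/k2.png

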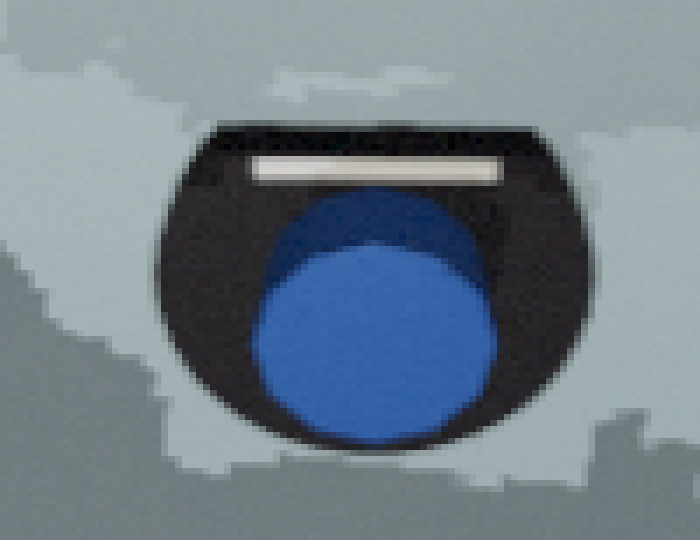

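Run:
```python
from h import *
i,K,R,o=grab("wrist"); c=px2w(323.6,202,.048,K,R,o); print(c); plan([c[0],c[1],.042],96.85)
```

```text
[0.43952457 0.20580817 0.048     ]
pos [0.4383 0.2054 0.1425] yaw 96.63 w 0.703 F [ 0.1  0.6 -0.4] t 11.9
travel first (tool): [0.0005 0.0014 0.1005]
turn [-0.11  0.1  -0.22]  travel if turned first: [0.0003 0.0012 0.1005]
```

Request:
carry_out --steps '[{"travel":[0.0005,0.001,0.045],"angular":[0,0,0],"hand":0.7},{"travel":[0,0,0.035],"angular":[0,0,0],"hand":0.7},{"travel":[0,0,0.015],"angular":[0,0,0],"hand":0.7},{"travel":[0,0,0.005],"angular":[0,0,0],"hand":0.7},{"travel":[0,0,0],"angular":[0,0,0],"hand":0},{"travel":[0,0,0],"angular":[0,0,0],"hand":0},{"travel":[0,0,0],"angular":[0,0,0],"hand":0},{"travel":[0,0,0],"angular":[0,0,0],"hand":0},{"travel":[0,0,0],"angular":[0,0,0],"hand":0}]'

```text
time: 13.02
tool_pos: [0.4399, 0.2066, 0.0444]
ee_rot: [[-0.118, 0.993, 0.002], [0.993, 0.118, 0.001], [0.001, 0.002, -1.0]]
force: [-1.0, 0.2, 6.9]
width: 0.261
```

Request:
carry_out --steps '[{"travel":[0,0,-0.03],"angular":[0,0,0],"hand":0},{"travel":[0,0,-0.05],"angular":[0,0,0],"hand":0},{"travel":[0,0,-0.05],"angular":[0,0,0],"hand":0},{"travel":[-0.0347,0.0372,0],"angular":[0,0,0],"hand":0},{"travel":[-0.0347,0.0372,0],"angular":[0,0,10.6],"hand":0},{"travel":[-0.0273,0.043,0],"angular":[0,0,10.6],"hand":0},{"travel":[-0.0189,0.0472,0],"angular":[0,0,10.6],"hand":0},{"travel":[0,0,0],"angular":[0,0,10.6],"hand":0},{"travel":[0,0,0],"angular":[0,0,10.6],"hand":0},{"travel":[0,0,0],"angular":[0,0,10.6],"hand":0},{"travel":[0,0,0],"angular":[0,0,10.6],"hand":0},{"travel":[0,0,0],"angular":[0,0,10.6],"hand":0}]'

```text
time: 14.52
tool_pos: [0.603, 0.0857, 0.1728]
ee_rot: [[0.98, 0.201, -0.001], [0.201, -0.98, 0.0], [-0.001, -0.0, -1.0]]
force: [-0.7, -0.4, -1.2]
width: 0.263
```

Run:
```python
from h import *
i,K,R,o=grab("wrist","w11.png"); plan([.6042,.0868,.17],-52.2); print(ctrl.get_state()["qpos"].round(1))
```

```text
pos [0.603  0.0857 0.1728] yaw 11.19 w 0.259 F [-0.4  0.4 -2.5] t 14.575
travel first (tool): [ 0.0014 -0.0008  0.0028]
turn [2.000e-02 6.000e-02 6.339e+01]  travel if turned first: [-0.0001 -0.0016  0.0028]
[ 22.8  23.1   7.2  -0.  -74.2  78.4]
```

Request:
carry_out --steps '[{"travel":[0.0014,-0.0008,0],"angular":[0,0,10.6],"hand":0},{"travel":[0,0,0],"angular":[0,0,10.6],"hand":0},{"travel":[0,0,0],"angular":[0,0,10.6],"hand":0},{"travel":[0,0,0],"angular":[0,0,10.6],"hand":0},{"travel":[0,0,0],"angular":[0,0,10.5],"hand":0},{"travel":[0,0,0],"angular":[0,0,10.5],"hand":0},{"travel":[0,0,0],"angular":[0,0,0],"hand":0},{"travel":[0,0,0],"angular":[0,0,0],"hand":0}]'

```text
time: 15.58
tool_pos: [0.6044, 0.0868, 0.1731]
ee_rot: [[0.627, -0.779, -0.0], [-0.779, -0.627, -0.0], [-0.0, 0.0, -1.0]]
force: [0.2, -0.2, -1.8]
width: 0.263
```

Run:
```python
from h import *
i,K,R,o=grab("wrist","w12.png"); plan([.6042,.0868,.0574],-52.2)
cv2.imwrite("pics/w12c.png",cv2.resize(i[100:330,200:440,::-1],None,fx=3,fy=2.6,interpolation=cv2.INTER_NEAREST))
```

```text
pos [0.6045 0.0868 0.1731] yaw -51.2 w 0.255 F [ 0.3  0.  -1.5] t 15.625
travel first (tool): [-0.0002  0.0002  0.1157]
turn [0.02 0.01 1.  ]  travel if turned first: [-0.0002  0.0002  0.1157]
```

View pics/w12c.png

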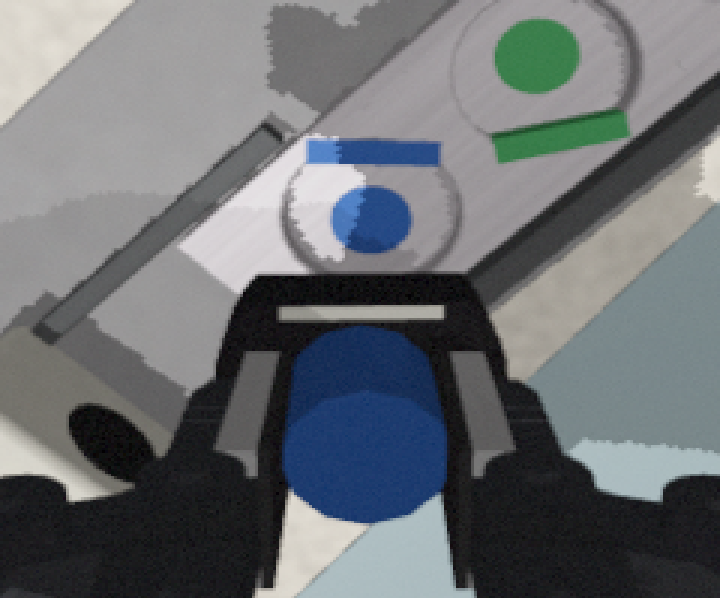

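```bash
cat >> h.py <<'E'
def pocket(i,K,R,o,col,near):
    """land rect edge direction + land/spot positions -> axis, yaw"""
    land=spot=None
    for a,ce,bb,r,p in comps(i,col,smin=90,vmin=40,amin=60):
        w=px2w(*ce,.025,K,R,o)
        if np.linalg.norm(w[:2]-near)>.04: continue
        P=np.array([px2w(u,v,.025,K,R,o)[:2] for u,v in p],np.float32)
        (cx,cy),(w_,h_),ang=cv2.minAreaRect(P); L=max(w_,h_);S=min(w_,h_)
        print(" comp",a,ce.round(1),"len",round(L*1e3,1),"wid",round(S*1e3,1),"c",round(cx,4),round(cy,4))
        if L>2.2*S and land is None:
            land=P.mean(0); vx,vy,_,_=cv2.fitLine(P,cv2.DIST_L2,0,.01,.01).ravel(); dir=np.array([vx,vy])
        elif spot is None and L<1.5*S: spot=px2w(*ce,.013,K,R,o)[:2]
    n=np.array([-dir[1],dir[0]])
    if spot is not None and n@(land-spot)<0: n=-n
    elif spot is None and n@(land-near)<0: n=-n
    yaw=np.degrees(np.arctan2(n[1],n[0])); a1=land-.021*n
    print(col,"yaw",yaw.round(2),"axis(land)",a1.round(4), "axis(spot)",None if spot is None else (spot+.004*n).round(4))
E
python3 - <<'E'
from h import *
i,K,R,o=grab("wrist")
pocket(i,K,R,o,"blue",np.array([.604,.087])); pocket(i,K,R,o,"green",np.array([.596,.021]))
E
```

```text
comp 532 [323.4 184. ] len 21.9 wid 21.3 c 0.6033 0.0869
 comp 395 [324.4 158.1] len 35.8 wid 7.6 c 0.6162 0.0696
blue yaw -52.17 axis(land) [0.6036 0.086 ] axis(spot) [0.6036 0.0864]
 comp 615 [378.5 121. ] len 21.5 wid 21.4 c 0.6014 0.0187
 comp 490 [386.5 151.5] len 36.2 wid 9.4 c 0.58 0.033
green yaw 141.91 axis(land) [0.5965 0.0201] axis(spot) [0.5962 0.0206]
```

Run:
```python
from h import *
i,K,R,o=grab("wrist"); s=ctrl.get_state(); p=np.array(s["tool_pos"]); Rt=np.array(s["ee_rot"]); print(p)
z=p[2]-.0244
l=px2w(320.3,217.5,z,K,R,o); e=px2w(320.5,205.8,z,K,R,o)
print("line in tool",(Rt.T@(l-p)).round(4),"edge",(Rt.T@(e-p)).round(4))
d=np.array([.6036,.0862,p[2]])-p; print("pocket in tool",(Rt.T@d).round(4))
```

```text
[0.60453531 0.08682531 0.17324338]
line in tool [ 0.0148 -0.0015  0.0244] edge [ 0.0207 -0.0014  0.0244]
pocket in tool [-0.0001  0.0011  0.    ]
```

Run:
```python
from h import *
i,K,R,o=grab("wrist")
cv2.imwrite("pics/k3.png",cv2.resize(i[195:310,265:380,::-1],None,fx=6,fy=5,interpolation=cv2.INTER_NEAREST))
```

```text
(no output)
```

View pics/k3.png

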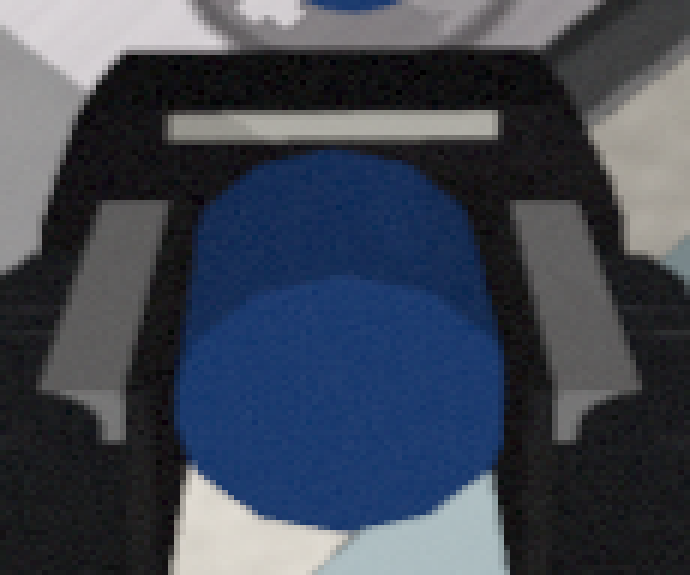

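Request:
carry_out --steps '[{"travel":[0,0.0006,0.04],"angular":[0,0,1.0],"hand":0},{"travel":[0,0,0.035],"angular":[0,0,0],"hand":0},{"travel":[0,0,0.017],"angular":[0,0,0],"hand":0},{"travel":[0,0,0],"angular":[0,0,0],"hand":0},{"travel":[0,0,0],"angular":[0,0,0],"hand":0}]'

```text
time: 16.4
tool_pos: [0.6049, 0.0866, 0.0825]
ee_rot: [[0.611, -0.792, 0.002], [-0.792, -0.611, 0.0], [0.001, -0.002, -1.0]]
force: [0.1, 1.1, -1.0]
width: 0.257
```

Run:
```python
from h import *
i,K,R,o=grab("wrist","w13.png"); plan([.6036,.0865,.0574],-52.2)
cv2.imwrite("pics/w13c.png",cv2.resize(i[130:310,210:440,::-1],None,fx=3.4,fy=3.2,interpolation=cv2.INTER_NEAREST))
```

```text
pos [0.605  0.0867 0.0827] yaw -52.38 w 0.261 F [ 0.8  0.2 -1.5] t 16.45
travel first (tool): [-0.0007  0.0013  0.0253]
turn [-0.13 -0.06 -0.18]  travel if turned first: [-0.0007  0.0012  0.0253]
```

View pics/w13c.png

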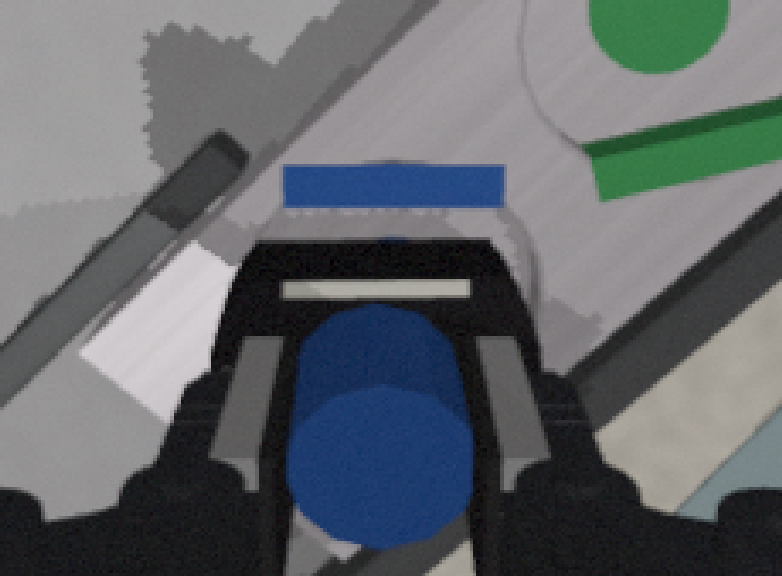

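Run:
```python
from h import *
i,K,R,o=grab("wrist"); s=ctrl.get_state(); p=np.array(s["tool_pos"]); Rt=np.array(s["ee_rot"]); print(p)
f=lambda u,v,z:(Rt.T@(px2w(u,v,z,K,R,o)-p)).round(4)
zb=p[2]-.0444
print("line",f(320.7,220.3,zb+.02),"botedge",f(320,205,zb),"(chamfer) landnear",f(325.7,195,.025),"landfar",f(325.7,181.7,.025))
print("knobtop",f(321.9,276,zb+.048))
```

```text
[0.60494527 0.08666733 0.08266487]
line [ 0.0134 -0.0014  0.0244] botedge [ 0.0145 -0.0018  0.0444] (chamfer) landnear [0.0162 0.0014 0.0577] landfar [0.024  0.0014 0.0577]
knobtop [-0.0005 -0.0009 -0.0036]
```

Request:
carry_out --steps '[{"travel":[-0.001,0.0032,0],"angular":[0,0,0],"hand":0},{"travel":[0,0,0.008],"angular":[0,0,0],"hand":0},{"travel":[0,0,0],"angular":[0,0,0],"hand":0},{"travel":[0,0,0],"angular":[0,0,0],"hand":0}]'

```text
time: 17.0
tool_pos: [0.601, 0.0853, 0.0732]
ee_rot: [[0.61, -0.792, -0.0], [-0.792, -0.61, -0.0], [0.0, 0.0, -1.0]]
force: [-0.3, -0.0, -0.8]
width: 0.259
```

Run:
```python
from h import *
i,K,R,o=grab("wrist","w14.png"); plan([.6036,.0865,.0574],-52.2)
cv2.imwrite("pics/w14c.png",cv2.resize(i[130:310,210:440,::-1],None,fx=3.4,fy=3.2,interpolation=cv2.INTER_NEAREST))
```

```text
pos [0.6011 0.0853 0.0733] yaw -52.41 w 0.258 F [-0.3  0.5 -1.5] t 17.05
travel first (tool): [ 0.0006 -0.0028  0.0159]
turn [ 0.   -0.01 -0.21]  travel if turned first: [ 0.0006 -0.0028  0.0159]
```

View pics/w14c.png

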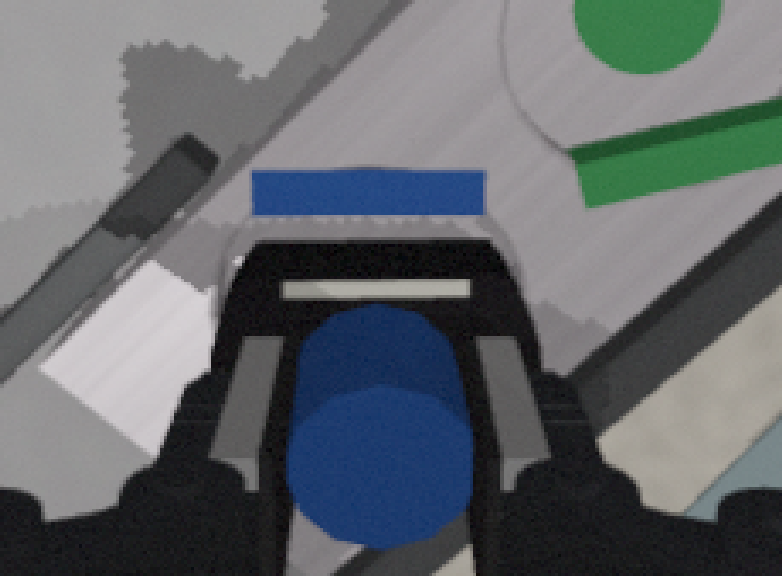

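Run:
```python
from h import *
i,K,R,o=grab("wrist"); s=ctrl.get_state(); p=np.array(s["tool_pos"]); Rt=np.array(s["ee_rot"]); print(p)
f=lambda u,v,z:(Rt.T@(px2w(u,v,z,K,R,o)-p)).round(4)
zb=p[2]-.0444
print("botedge",f(320,205,zb),"(chamfer) landnear",f(318.5,197.2,.025),f(318.5,183,.025))
```

```text
[0.60110292 0.08530798 0.07335075]
botedge [ 0.0145 -0.0017  0.0444] (chamfer) landnear [ 0.0177 -0.0025  0.0484] [ 0.0257 -0.0025  0.0484]
```

Request:
carry_out --steps '[{"travel":[0.0004,-0.0006,0],"angular":[0,0,0],"hand":0},{"travel":[0,0,0.004],"angular":[0,0,0],"hand":0},{"travel":[0,0,0.003],"angular":[0,0,0],"hand":0},{"travel":[0,0,0.003],"angular":[0,0,0],"hand":0},{"travel":[0,0,0],"angular":[0,0,0],"hand":0}]'

```text
time: 17.73
tool_pos: [0.6014, 0.0852, 0.0628]
ee_rot: [[0.61, -0.792, -0.001], [-0.792, -0.61, -0.0], [-0.0, 0.001, -1.0]]
force: [-0.1, 0.8, -0.8]
width: 0.262
```

Request:
carry_out --steps '[{"travel":[0,0,0.003],"angular":[0,0,0],"hand":0},{"travel":[0,0,0.002],"angular":[0,0,0],"hand":0},{"travel":[0,0,0.001],"angular":[0,0,0],"hand":0},{"travel":[0,0,0],"angular":[0,0,0],"hand":0}]'

```text
time: 18.23
tool_pos: [0.6017, 0.0853, 0.0576]
ee_rot: [[0.61, -0.792, 0.0], [-0.792, -0.61, -0.0], [0.0, -0.0, -1.0]]
force: [-1.1, -0.0, 0.9]
width: 0.26
```

Request:
carry_out --steps '[{"travel":[0,0,0.001],"angular":[0,0,0],"hand":0},{"travel":[0,0,0],"angular":[0,0,0],"hand":0.4},{"travel":[0,0,0],"angular":[0,0,0],"hand":0.5},{"travel":[0,0,0],"angular":[0,0,0],"hand":0.5},{"travel":[0,0,-0.02],"angular":[0,0,0],"hand":0.5},{"travel":[0,0,-0.05],"angular":[0,0,0],"hand":0.6},{"travel":[0,0,-0.05],"angular":[0,0,0],"hand":0.7},{"travel":[0,0,-0.01],"angular":[0,0,0],"hand":0.7},{"travel":[0,0,0],"angular":[0,0,0],"hand":0.7}]'

```text
time: 19.35
tool_pos: [0.6018, 0.0855, 0.1866]
ee_rot: [[0.61, -0.793, 0.001], [-0.793, -0.61, 0.001], [-0.0, -0.001, -1.0]]
force: [-0.0, 0.2, -0.5]
width: 0.699
```

Run:
```python
from h import *
i,K,R,o=grab("wrist","w15.png"); plan([.44,.047,.19],-52.2)
i,K,R,o=grab("top","t15.png")
for c in ("red","yellow","green","blue","orange"):
    for a,ce,bb,r,p in comps(i,c,amin=10):
        w=px2w(*ce,.048,K,R,o)
        if .35<w[0]<.7 and abs(w[1])<.45: print(c,a,ce.round(1),w[:2].round(4))
```

```text
pos [0.6012 0.0854 0.1852] yaw -52.42 w 0.705 F [-1.2  0.2 -0.8] t 19.4
travel first (tool): [-0.0679  0.1512 -0.0045]
turn [ 0.06  0.06 -0.22]  travel if turned first: [-0.0685  0.1509 -0.0048]
red 66 [367.5 203.5] [ 0.4568 -0.1409]
red 32 [356.2 166.6] [ 0.5715 -0.1075]
red 19 [352.8 159.4] [ 0.5941 -0.0975]
yellow 59 [305.8 211.1] [0.4347 0.0495]
yellow 22 [333.9 163.1] [ 0.5832 -0.0386]
green 88 [330.7 223.9] [ 0.3947 -0.027 ]
green 52 [413.6 206.5] [ 0.4464 -0.2828]
green 22 [315.2 160.7] [0.5913 0.0196]
orange 117 [183.9 201.9] [0.4663 0.4288]
orange 78 [460.1 197.1] [ 0.4742 -0.426 ]
```

View pics/w15.png

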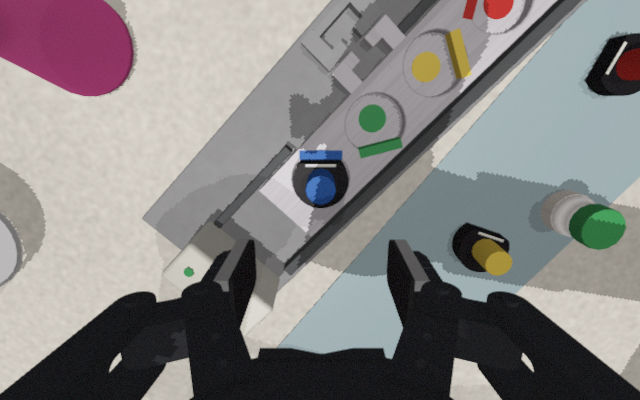

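Run:
```python
from h import *
i,K,R,o=grab("wrist"); s=ctrl.get_state(); p=np.array(s["tool_pos"]); Rt=np.array(s["ee_rot"])
cv2.imwrite("pics/k4.png",np.hstack([cv2.resize(i[130:220,280:360,::-1],None,fx=5,fy=5,interpolation=cv2.INTER_NEAREST),cv2.resize(i[200:290,440:520,::-1],None,fx=5,fy=5,interpolation=cv2.INTER_NEAREST)]))
print(p)
```

```text
[0.60080838 0.08516719 0.18434553]
```

View pics/k4.png

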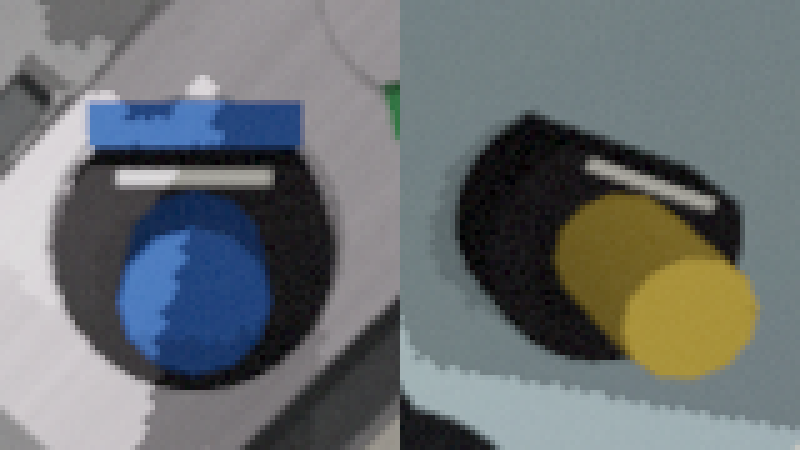

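Run:
```python
from h import *
i,K,R,o=grab("wrist"); s=ctrl.get_state(); p=np.array(s["tool_pos"]); Rt=np.array(s["ee_rot"])
b=px2w(318.8,190.2,.061,K,R,o); print("blue meas",b,"resid tool(meas-true)",(Rt.T@(b-[.6017,.0853,.061])).round(4), p)
y=px2w(498,264,.048,K,R,o); a=px2w(477.2,233,.02,K,R,o); c=px2w(503.2,240.8,.02,K,R,o); d=a-c
ang=np.degrees(np.arctan2(d[1],d[0])); print("yel",y,np.linalg.norm(d),ang, ang-90,"n; pts",a,c)
plan([y[0],y[1],.14],ang-90)
print(ctrl.get_state()["qpos"].round(1))
```

```text
blue meas [0.60305893 0.08655947 0.061     ] resid tool(meas-true) [-0.0002 -0.0018 -0.    ] [0.60091128 0.08514597 0.18445678]
yel [0.43597144 0.04759598 0.048     ] 0.02687762837239492 20.197257070178427 -69.80274292982158 n; pts [0.45270541 0.0386701  0.02      ] [0.4274805  0.02939051 0.02      ]
pos [0.6009 0.0851 0.1845] yaw -52.42 w 0.699 F [-0.4  0.3  0.5] t 19.55
travel first (tool): [-0.0708  0.1535  0.045 ]
turn [ 0.18  0.04 17.38]  travel if turned first: [-0.0217  0.1678  0.0445]
[ 22.8  22.6   8.2  -0.  -75.8  14.8]
```

Request:
carry_out --steps '[{"travel":[-0.0236,0.0518,0],"angular":[0,0,0],"hand":0.7},{"travel":[-0.0236,0.0518,0],"angular":[0,0,0],"hand":0.7},{"travel":[-0.0236,0.0518,0],"angular":[0,0,0],"hand":0.7},{"travel":[0,0,0.02],"angular":[0,0,8.7],"hand":0.7},{"travel":[0,0,0.02],"angular":[0,0,8.7],"hand":0.7},{"travel":[0,0,0],"angular":[0,0,0],"hand":0.7},{"travel":[0,0,0],"angular":[0,0,0],"hand":0.7},{"travel":[0,0,0],"angular":[0,0,0],"hand":0.7}]'

```text
time: 20.55
tool_pos: [0.4359, 0.0468, 0.1469]
ee_rot: [[0.347, -0.938, 0.001], [-0.938, -0.347, 0.0], [0.0, -0.001, -1.0]]
force: [-0.3, 0.8, 0.5]
width: 0.699
```

Run:
```python
from h import *
i,K,R,o=grab("wrist","w16.png"); plan([.4345,.0465,.042],-69.8)
cv2.imwrite("pics/k5.png",cv2.resize(i[140:240,270:370,::-1],None,fx=6,fy=6,interpolation=cv2.INTER_NEAREST))
```

```text
pos [0.4358 0.0468 0.1468] yaw -69.74 w 0.703 F [-0.8 -0.  -0. ] t 20.6
travel first (tool): [-0.0002  0.0014  0.1048]
turn [-0.06 -0.    0.06]  travel if turned first: [-0.0002  0.0013  0.1048]
```

View pics/k5.png

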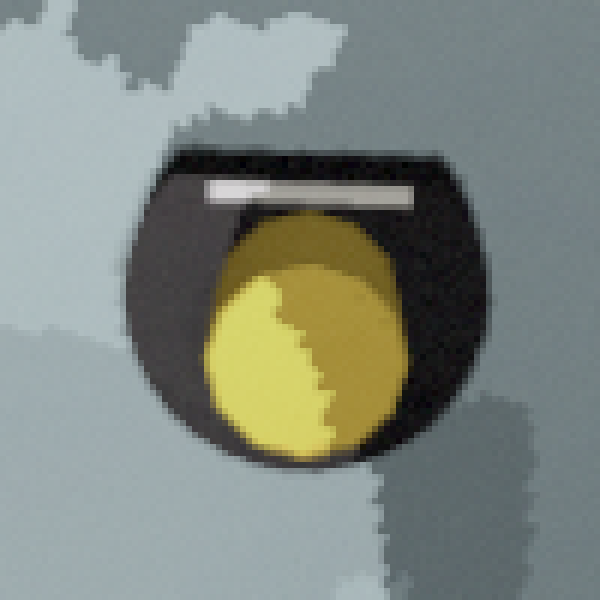

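Run:
```python
from h import *
i,K,R,o=grab("wrist"); s=ctrl.get_state(); p=np.array(s["tool_pos"]); Rt=np.array(s["ee_rot"])
c=px2w(321,200.3,.048,K,R,o); print((Rt.T@(c-p)).round(4))
a=px2w(270+207/6,140+192/6,.02,K,R,o);b=px2w(270+412/6,140+195.5/6,.02,K,R,o);d=a-b;print(np.degrees(np.arctan2(d[1],d[0]))-90)
a=px2w(270+172/6,140+152/6,.0,K,R,o);b=px2w(270+445/6,140+157/6,.0,K,R,o);d=a-b;print(np.degrees(np.arctan2(d[1],d[0]))-90)
```

```text
[-0.0004 -0.0014  0.0987]
-70.81126815671477
-70.8797541675921
```

Request:
carry_out --steps '[{"travel":[-0.0004,0.0004,0.045],"angular":[0,0,1.1],"hand":0.7},{"travel":[0,0,0.04],"angular":[0,0,0],"hand":0.7},{"travel":[0,0,0.014],"angular":[0,0,0],"hand":0.7},{"travel":[0,0,0.005],"angular":[0,0,0],"hand":0.7},{"travel":[0,0,0],"angular":[0,0,0],"hand":0},{"travel":[0,0,0],"angular":[0,0,0],"hand":0},{"travel":[0,0,0],"angular":[0,0,0],"hand":0},{"travel":[0,0,0],"angular":[0,0,0],"hand":0},{"travel":[0,0,0],"angular":[0,0,0],"hand":0}]'

```text
time: 21.78
tool_pos: [0.4357, 0.0472, 0.0433]
ee_rot: [[0.327, -0.945, 0.002], [-0.945, -0.327, 0.001], [0.0, -0.002, -1.0]]
force: [-1.0, 1.6, 6.7]
width: 0.262
```

Run:
```python
from h import *
plan([.588,-.045,.19],-120.7)
```

```text
pos [0.4357 0.0472 0.0433] yaw -70.89 w 0.262 F [-1.   1.6  6.7] t 21.775
travel first (tool): [ 0.137  -0.114  -0.1465]
turn [-0.12  0.05 49.81]  travel if turned first: [ 0.0015 -0.178  -0.1467]
```

Request:
carry_out --steps '[{"travel":[0,0,-0.03],"angular":[0,0,0],"hand":0},{"travel":[0,0,-0.05],"angular":[0,0,0],"hand":0},{"travel":[0,0,-0.05],"angular":[0,0,0],"hand":0},{"travel":[0.0457,-0.038,0],"angular":[0,0,0],"hand":0},{"travel":[0.0457,-0.038,0],"angular":[0,0,0],"hand":0},{"travel":[0.0457,-0.038,0],"angular":[0,0,10],"hand":0},{"travel":[0,0,0],"angular":[0,0,10],"hand":0},{"travel":[0,0,0],"angular":[0,0,10],"hand":0},{"travel":[0,0,0],"angular":[0,0,10],"hand":0},{"travel":[0,0,0],"angular":[0,0,10],"hand":0},{"travel":[0,0,0],"angular":[0,0,0],"hand":0},{"travel":[0,0,0],"angular":[0,0,0],"hand":0}]'

```text
time: 23.28
tool_pos: [0.5872, -0.0453, 0.172]
ee_rot: [[-0.511, -0.86, -0.001], [-0.86, 0.511, 0.0], [0.0, 0.001, -1.0]]
force: [0.6, 0.2, -2.3]
width: 0.262
```

Run:
```python
from h import *
i,K,R,o=grab("wrist","w17.png"); plan([.588,-.045,.17],-120.7)
pocket(i,K,R,o,"yellow",np.array([.5885,-.0445]))
cv2.imwrite("pics/w17c.png",cv2.resize(i[100:330,200:440,::-1],None,fx=3,fy=2.6,interpolation=cv2.INTER_NEAREST))
```

```text
pos [ 0.5872 -0.0454  0.1721] yaw -120.76 w 0.261 F [-0.6  0.  -1.8] t 23.325
travel first (tool): [-0.0007 -0.0005  0.0021]
turn [ 0.03 -0.01 -0.06]  travel if turned first: [-0.0007 -0.0005  0.0021]
 comp 467 [320.1 183.7] len 21.3 wid 21.3 c 0.5898 -0.044
 comp 351 [320.9 158.7] len 35.6 wid 7.5 c 0.578 -0.063
yellow yaw -121.53 axis(land) [ 0.5888 -0.0447] axis(spot) [ 0.5888 -0.0453]
```

View pics/w17c.png

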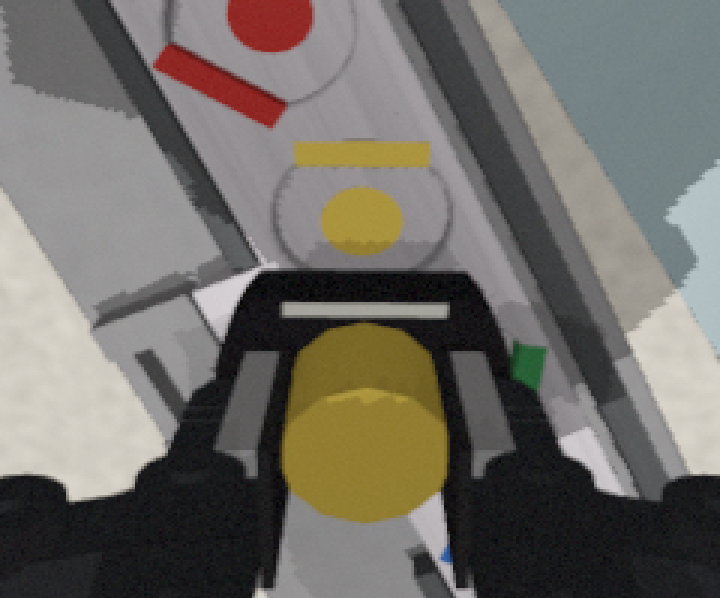

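Request:
carry_out --steps '[{"travel":[-0.001,0.001,0.04],"angular":[0,0,0.7],"hand":0},{"travel":[0,0,0.035],"angular":[0,0,0],"hand":0},{"travel":[0,0,0.02],"angular":[0,0,0],"hand":0},{"travel":[0,0,0.004],"angular":[0,0,0],"hand":0},{"travel":[0,0,0],"angular":[0,0,0],"hand":0},{"travel":[0,0,0],"angular":[0,0,0],"hand":0}]'

```text
time: 24.08
tool_pos: [0.5879, -0.044, 0.0746]
ee_rot: [[-0.524, -0.852, 0.002], [-0.852, 0.524, 0.0], [-0.001, -0.002, -1.0]]
force: [-0.7, -0.1, -1.7]
width: 0.26
```

Run:
```python
from h import *
i,K,R,o=grab("wrist","w18.png"); plan([.5869,-.0438,.0563],-121.5)
cv2.imwrite("pics/w18c.png",cv2.resize(i[130:310,210:440,::-1],None,fx=3.4,fy=3.2,interpolation=cv2.INTER_NEAREST))
```

```text
pos [ 0.5878 -0.044   0.0745] yaw -121.59 w 0.26 F [ 0.1 -0.  -2.1] t 24.125
travel first (tool): [0.0004 0.0009 0.0182]
turn [-0.1   0.08 -0.09]  travel if turned first: [0.0003 0.0009 0.0182]
```

View pics/w18c.png

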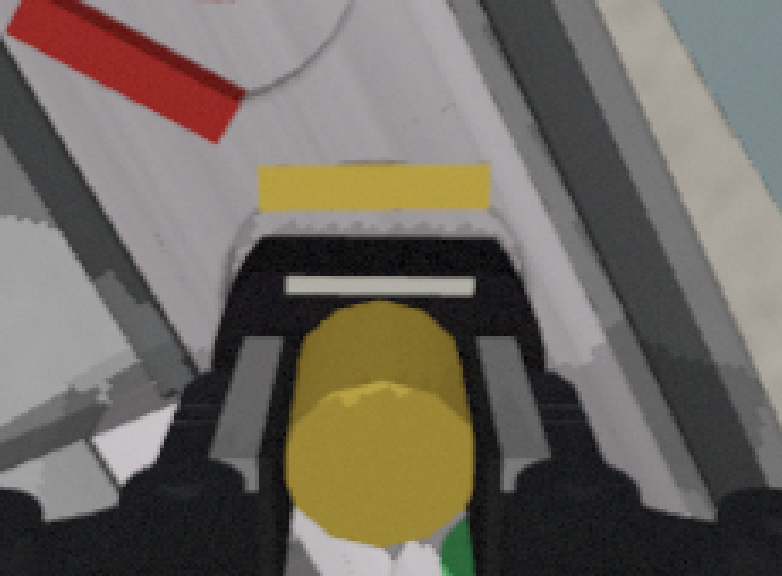

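Run:
```python
from h import *
i,K,R,o=grab("wrist"); s=ctrl.get_state(); p=np.array(s["tool_pos"]); Rt=np.array(s["ee_rot"]); print(p)
f=lambda u,v,z:(Rt.T@(px2w(u,v,z,K,R,o)-p)).round(4)
zb=p[2]-.0433
print("botedge",f(210+380/3.4,204.4,zb),"landnear",f(210+374.5/3.4,195.8,.025),"line",f(210+380/3.4,219.3,zb+.02))
```

```text
[ 0.58763791 -0.04393788  0.07431794]
botedge [ 0.0139 -0.0005  0.0433] landnear [ 0.0169 -0.0014  0.0493] line [ 0.013  -0.0006  0.0233]
```

Request:
carry_out --steps '[{"travel":[0.0002,-0.0008,0],"angular":[0,0,0],"hand":0},{"travel":[0,0,0.005],"angular":[0,0,0],"hand":0},{"travel":[0,0,0.003],"angular":[0,0,0],"hand":0},{"travel":[0,0,0.003],"angular":[0,0,0],"hand":0},{"travel":[0,0,0],"angular":[0,0,0],"hand":0}]'

```text
time: 24.8
tool_pos: [0.5874, -0.0446, 0.0619]
ee_rot: [[-0.524, -0.852, -0.001], [-0.852, 0.524, -0.0], [0.001, 0.001, -1.0]]
force: [0.5, 0.5, -0.4]
width: 0.26
```

In without force (bottom at 18.6 mm). Continue to the floor and release.

Request:
carry_out --steps '[{"travel":[0,0,0.003],"angular":[0,0,0],"hand":0},{"travel":[0,0,0.002],"angular":[0,0,0],"hand":0},{"travel":[0,0,0.001],"angular":[0,0,0],"hand":0},{"travel":[0,0,0.0005],"angular":[0,0,0],"hand":0},{"travel":[0,0,0],"angular":[0,0,0],"hand":0.4},{"travel":[0,0,0],"angular":[0,0,0],"hand":0.5},{"travel":[0,0,0],"angular":[0,0,0],"hand":0.5},{"travel":[0,0,-0.02],"angular":[0,0,0],"hand":0.5},{"travel":[0,0,-0.05],"angular":[0,0,0],"hand":0.5},{"travel":[0,0,-0.05],"angular":[0,0,0],"hand":0.7},{"travel":[0,0,-0.015],"angular":[0,0,0],"hand":0.7},{"travel":[0,0,0],"angular":[0,0,0],"hand":0.7}]'

```text
time: 26.3
tool_pos: [0.5881, -0.0445, 0.1915]
ee_rot: [[-0.524, -0.852, 0.002], [-0.852, 0.524, 0.001], [-0.002, -0.001, -1.0]]
force: [0.1, 0.7, -0.9]
width: 0.704
```

Run:
```python
from h import *
i,K,R,o=grab("wrist","w19.png"); plan([.458,-.14,.19],-52.2)
```

```text
pos [ 0.5873 -0.0444  0.1899] yaw -121.62 w 0.7 F [-0.7 -0.4 -0.7] t 26.35
travel first (tool): [ 0.1492  0.06   -0.    ]
turn [ 6.000e-02  4.000e-02 -6.942e+01]  travel if turned first: [-3.700e-03  1.607e-01 -1.000e-04]
```

View pics/w19.png

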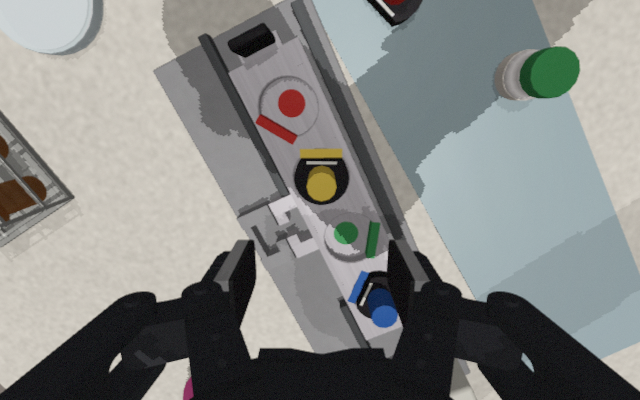

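Request:
carry_out --steps '[{"travel":[0.05,0.02,0],"angular":[0,0,0],"hand":0.7},{"travel":[0.05,0.02,0],"angular":[0,0,0],"hand":0.7},{"travel":[0.05,0.02,0],"angular":[0,0,0],"hand":0.7},{"travel":[0,0,0],"angular":[0,0,-10.6],"hand":0.7},{"travel":[0,0,0],"angular":[0,0,-10.6],"hand":0.7},{"travel":[0,0,0],"angular":[0,0,-10.6],"hand":0.7},{"travel":[0,0,0],"angular":[0,0,-10.6],"hand":0.7},{"travel":[0,0,0],"angular":[0,0,-10.6],"hand":0.7},{"travel":[0,0,0],"angular":[0,0,-10.6],"hand":0.7},{"travel":[0,0,0],"angular":[0,0,-10.6],"hand":0.7},{"travel":[0,0,0],"angular":[0,0,-10.6],"hand":0.7},{"travel":[0,0,0],"angular":[0,0,-10.6],"hand":0.7}]'

```text
time: 27.85
tool_pos: [0.4568, -0.1407, 0.1886]
ee_rot: [[0.9, -0.436, -0.004], [-0.436, -0.9, 0.001], [-0.004, 0.001, -1.0]]
force: [0.3, -0.2, 0.3]
width: 0.699
```

Request:
carry_out --steps '[{"travel":[0,0,0],"angular":[0,0,-10.6],"hand":0.7},{"travel":[0,0,0],"angular":[0,0,-10.6],"hand":0.7},{"travel":[0,0,0],"angular":[0,0,-10.6],"hand":0.7},{"travel":[0,0,0.02],"angular":[0,0,-8],"hand":0.7},{"travel":[0,0,0.02],"angular":[0,0,0],"hand":0.7},{"travel":[0,0,0],"angular":[0,0,0],"hand":0.7},{"travel":[0,0,0],"angular":[0,0,0],"hand":0.7}]'

```text
time: 28.72
tool_pos: [0.4578, -0.141, 0.1506]
ee_rot: [[0.972, 0.235, -0.001], [0.235, -0.972, -0.0], [-0.001, 0.0, -1.0]]
force: [0.1, -0.4, 0.4]
width: 0.701
```

Run:
```python
from h import *
i,K,R,o=grab("wrist","w20.png"); plan([.458,-.14,.14],14)
```

```text
pos [ 0.4581 -0.141   0.1511] yaw 13.59 w 0.7 F [-0.2 -0.8  0.5] t 28.775
travel first (tool): [ 0.0001 -0.001   0.0111]
turn [ 0.02 -0.01 -0.41]  travel if turned first: [ 0.0001 -0.001   0.0111]
```

View pics/w20.png

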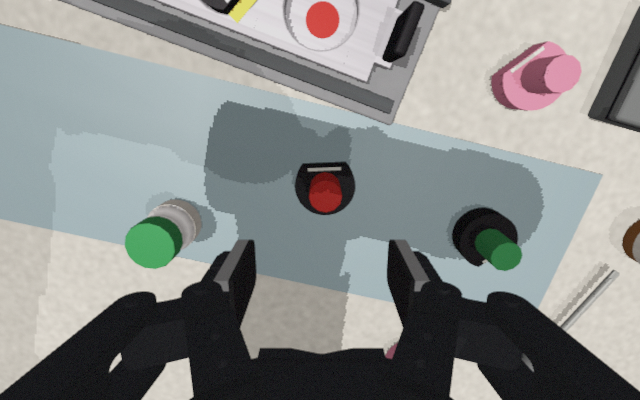

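Run:
```python
from h import *
i,K,R,o=grab("wrist","w21.png"); s=ctrl.get_state(); print(s["tool_pos"])
cv2.imwrite("pics/k6.png",np.hstack([cv2.resize(i[145:235,275:375,::-1],None,fx=4,fy=4,interpolation=cv2.INTER_NEAREST),cv2.resize(i[195:285,430:530,::-1],None,fx=4,fy=4,interpolation=cv2.INTER_NEAREST)]))
```

```text
[ 0.458266   -0.14096281  0.15128789]
```

View pics/k6.png

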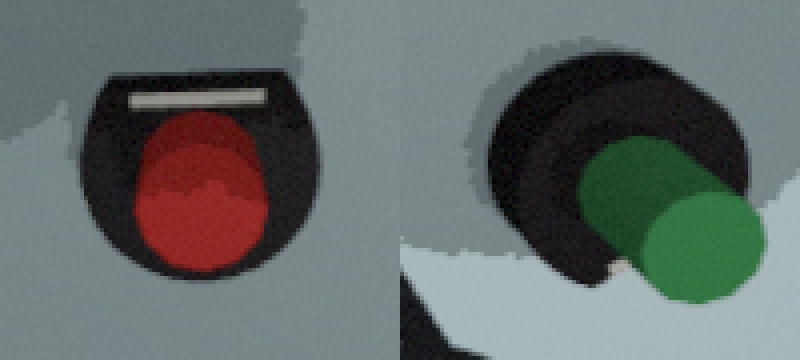

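Run:
```python
from h import *
i,K,R,o=grab("wrist"); s=ctrl.get_state(); p=np.array(s["tool_pos"]); Rt=np.array(s["ee_rot"])
f=lambda u,v:(275+u/4,145+v/4)
c=px2w(*f(201,206),.048,K,R,o); print((Rt.T@(c-p)).round(4))
for A,B,z in [((129,102),(266,96),.02),((108,76),(287,70.5),0)]:
    a=px2w(*f(*A),z,K,R,o);b=px2w(*f(*B),z,K,R,o);d=a-b;print(np.degrees(np.arctan2(d[1],d[0]))-90)
plan([.458,-.14,.042],15.7)
```

```text
[0.0023 0.0026 0.1033]
16.07083347071236
15.297093485541737
pos [ 0.4583 -0.1409  0.1513] yaw 13.59 w 0.7 F [0.4 0.1 0.5] t 28.875
travel first (tool): [-0.0002 -0.001   0.1093]
turn [ 0.02 -0.06 -2.11]  travel if turned first: [-0.     -0.001   0.1093]
```

Request:
carry_out --steps '[{"travel":[0.0023,0.0038,0.045],"angular":[0,0,-2.1],"hand":0.7},{"travel":[0,0,0.04],"angular":[0,0,0],"hand":0.7},{"travel":[0,0,0.018],"angular":[0,0,0],"hand":0.7},{"travel":[0,0,0.005],"angular":[0,0,0],"hand":0.7},{"travel":[0,0,0],"angular":[0,0,0],"hand":0},{"travel":[0,0,0],"angular":[0,0,0],"hand":0},{"travel":[0,0,0],"angular":[0,0,0],"hand":0},{"travel":[0,0,0],"angular":[0,0,0],"hand":0},{"travel":[0,0,0],"angular":[0,0,0],"hand":0}]'

```text
time: 30.0
tool_pos: [0.462, -0.1441, 0.044]
ee_rot: [[0.963, 0.271, 0.002], [0.271, -0.963, -0.0], [0.002, 0.001, -1.0]]
force: [-0.1, 1.3, 5.8]
width: 0.263
```

Run:
```python
from h import *
# pockets on the line through blue and yellow true axes
b=np.array([.6017,.0853]);y=np.array([.5874,-.0446]); print(np.linalg.norm(b-y), "red",y+(y-b)/2,"green",(b+y)/2)
r=y+(y-b)/2
plan([r[0],r[1],.17],28)
```

```text
0.1306847351453107 red [ 0.58025 -0.10955] green [0.59455 0.02035]
pos [ 0.462  -0.1441  0.044 ] yaw 15.71 w 0.263 F [-0.1  1.3  5.8] t 30.0
travel first (tool): [ 0.1235 -0.0011 -0.1258]
turn [  0.07  -0.12 -12.29]  travel if turned first: [ 0.1206  0.025  -0.126 ]
```

Request:
carry_out --steps '[{"travel":[0,0,-0.03],"angular":[0,0,0],"hand":0},{"travel":[0,0,-0.05],"angular":[0,0,0],"hand":0},{"travel":[0,0,-0.05],"angular":[0,0,0],"hand":0},{"travel":[0.041,-0.0003,0],"angular":[0,0,0],"hand":0},{"travel":[0.041,-0.0003,0],"angular":[0,0,0],"hand":0},{"travel":[0.0415,-0.0003,0],"angular":[0,0,0],"hand":0},{"travel":[0,0,0],"angular":[0,0,-6.2],"hand":0},{"travel":[0,0,0],"angular":[0,0,-6.1],"hand":0},{"travel":[0,0,0],"angular":[0,0,0],"hand":0},{"travel":[0,0,0],"angular":[0,0,0],"hand":0}]'

```text
time: 31.25
tool_pos: [0.5795, -0.1098, 0.1727]
ee_rot: [[0.884, 0.467, -0.0], [0.467, -0.884, 0.0], [-0.0, -0.0, -1.0]]
force: [-0.4, -0.4, -1.3]
width: 0.258
```

Run:
```python
from h import *
i,K,R,o=grab("wrist","w22.png"); plan([.5803,-.1095,.17],28)
pocket(i,K,R,o,"red",np.array([.581,-.111]))
cv2.imwrite("pics/w22c.png",cv2.resize(i[100:330,200:440,::-1],None,fx=3,fy=2.6,interpolation=cv2.INTER_NEAREST))
```

```text
pos [ 0.5796 -0.1098  0.1728] yaw 27.88 w 0.261 F [ 0.6 -0.3 -1. ] t 31.3
travel first (tool): [0.0008 0.     0.0028]
turn [-0.01  0.   -0.12]  travel if turned first: [0.0008 0.     0.0028]
 comp 556 [323.  183.5] len 22.0 wid 21.8 c 0.5804 -0.111
 comp 448 [323.  157.5] len 36.5 wid 7.5 c 0.6002 -0.1005
red yaw 27.79 axis(land) [ 0.5816 -0.1103] axis(spot) [ 0.5813 -0.1105]
```

View pics/w22c.png

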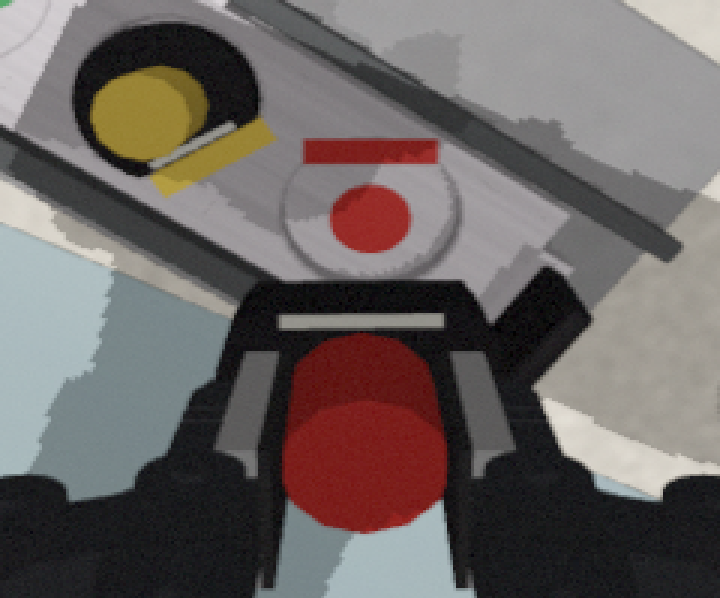

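Request:
carry_out --steps '[{"travel":[0.003,0.002,0.04],"angular":[0,0,0.9],"hand":0},{"travel":[0,0,0.035],"angular":[0,0,0],"hand":0},{"travel":[0,0,0.015],"angular":[0,0,0],"hand":0},{"travel":[0,0,0],"angular":[0,0,0],"hand":0},{"travel":[0,0,0],"angular":[0,0,0],"hand":0}]'

```text
time: 31.92
tool_pos: [0.5844, -0.1103, 0.0845]
ee_rot: [[0.89, 0.455, 0.003], [0.455, -0.89, -0.0], [0.002, 0.002, -1.0]]
force: [-0.0, -0.0, -0.1]
width: 0.261
```

Run:
```python
from h import *
i,K,R,o=grab("wrist","w23.png"); plan([.5803,-.1095,.057],27)
cv2.imwrite("pics/w23c.png",cv2.resize(i[130:310,210:440,::-1],None,fx=3.4,fy=3.2,interpolation=cv2.INTER_NEAREST))
```

```text
pos [ 0.5844 -0.1103  0.0846] yaw 27.09 w 0.261 F [-0.9  0.5 -1.5] t 31.975
travel first (tool): [-0.0034 -0.0026  0.0275]
turn [ 0.1  -0.15  0.09]  travel if turned first: [-0.0033 -0.0026  0.0276]
```

View pics/w23c.png

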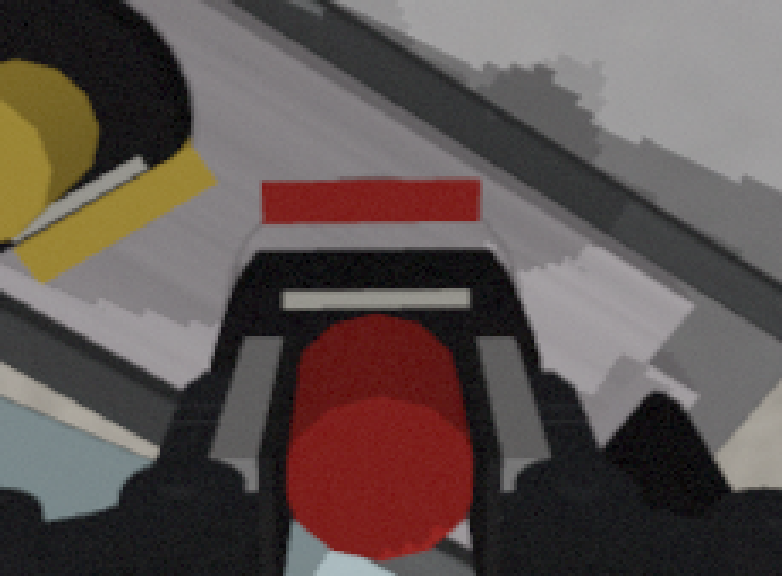

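Run:
```python
from h import *
i,K,R,o=grab("wrist"); s=ctrl.get_state(); p=np.array(s["tool_pos"]); Rt=np.array(s["ee_rot"]); print(p)
f=lambda u,v,z:(Rt.T@(px2w(u,v,z,K,R,o)-p)).round(4)
zb=p[2]-.044
print("botedge",f(210+373.5/3.4,208.4,zb),"landnear",f(210+371.5/3.4,199.8,.025),"line",f(210+376/3.4,223.6,zb+.02),"knob",f(210+380/3.4,130+478/3.2,zb+.048))
```

```text
[ 0.58428677 -0.11023211  0.08443341]
botedge [ 0.0136 -0.0006  0.044 ] landnear [ 0.0137 -0.001   0.0595] line [ 0.0127 -0.0002  0.024 ] knob [-0.0009  0.0004 -0.004 ]
```

Request:
carry_out --steps '[{"travel":[-0.0028,-0.0004,0],"angular":[0,0,0],"hand":0},{"travel":[0,0,0.01],"angular":[0,0,0],"hand":0},{"travel":[0,0,0],"angular":[0,0,0],"hand":0},{"travel":[0,0,0],"angular":[0,0,0],"hand":0}]'

```text
time: 32.52
tool_pos: [0.5806, -0.1111, 0.0726]
ee_rot: [[0.89, 0.455, -0.0], [0.455, -0.89, -0.0], [-0.0, -0.0, -1.0]]
force: [-0.0, -0.0, -0.8]
width: 0.257
```

Run:
```python
from h import *
i,K,R,o=grab("wrist","w24.png"); plan([.5803,-.1095,.057],27)
cv2.imwrite("pics/w24c.png",cv2.resize(i[130:310,210:440,::-1],None,fx=3.4,fy=3.2,interpolation=cv2.INTER_NEAREST))
```

```text
pos [ 0.5807 -0.1111  0.0728] yaw 27.09 w 0.258 F [ 0.5  0.9 -1.1] t 32.575
travel first (tool): [ 0.0004 -0.0016  0.0158]
turn [0.01 0.   0.09]  travel if turned first: [ 0.0004 -0.0016  0.0158]
```

View pics/w24c.png

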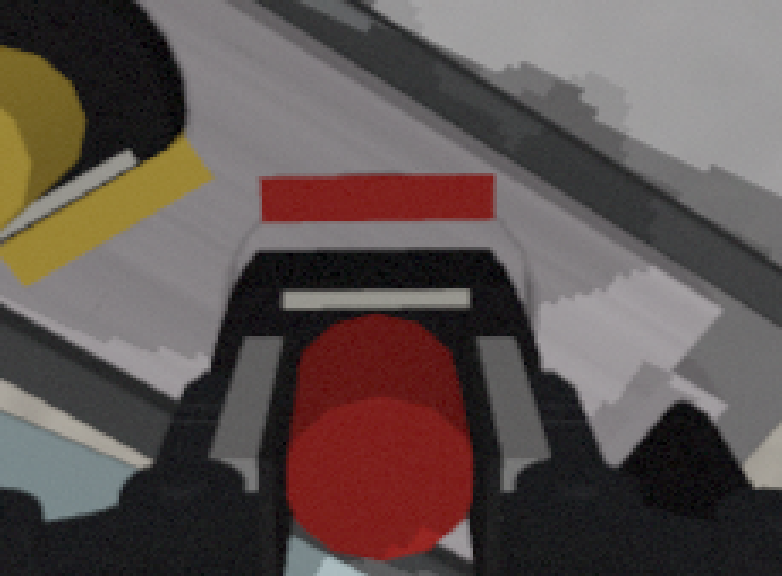

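Run:
```python
from h import *
i,K,R,o=grab("wrist"); s=ctrl.get_state(); p=np.array(s["tool_pos"]); Rt=np.array(s["ee_rot"]); print(p)
f=lambda u,v,z:(Rt.T@(px2w(u,v,z,K,R,o)-p)).round(4)
zb=p[2]-.044
print("botedge",f(210+373.5/3.4,208.4,zb),"landnear",f(210+378/3.4,199.2,.025))
```

```text
[ 0.58076093 -0.11110555  0.07286717]
botedge [ 0.0135 -0.0007  0.044 ] landnear [ 0.0175 -0.      0.0479]
```

Request:
carry_out --steps '[{"travel":[0.001,0.0007,0],"angular":[0,0,0],"hand":0},{"travel":[0,0,0.004],"angular":[0,0,0],"hand":0},{"travel":[0,0,0.003],"angular":[0,0,0],"hand":0},{"travel":[0,0,0.003],"angular":[0,0,0],"hand":0},{"travel":[0,0,0],"angular":[0,0,0],"hand":0}]'

```text
time: 33.25
tool_pos: [0.5816, -0.1113, 0.0624]
ee_rot: [[0.89, 0.455, -0.001], [0.455, -0.89, 0.0], [-0.001, -0.0, -1.0]]
force: [0.7, -0.1, -1.8]
width: 0.261
```

Entered without force. To the floor, release gently (tab nearby), rise.

Request:
carry_out --steps '[{"travel":[0,0,0.003],"angular":[0,0,0],"hand":0},{"travel":[0,0,0.002],"angular":[0,0,0],"hand":0},{"travel":[0,0,0.001],"angular":[0,0,0],"hand":0},{"travel":[0,0,0.0005],"angular":[0,0,0],"hand":0},{"travel":[0,0,0],"angular":[0,0,0],"hand":0.38},{"travel":[0,0,0],"angular":[0,0,0],"hand":0.42},{"travel":[0,0,0],"angular":[0,0,0],"hand":0.42},{"travel":[0,0,-0.02],"angular":[0,0,0],"hand":0.42},{"travel":[0,0,-0.05],"angular":[0,0,0],"hand":0.42},{"travel":[0,0,-0.05],"angular":[0,0,0],"hand":0.7},{"travel":[0,0,-0.015],"angular":[0,0,0],"hand":0.7},{"travel":[0,0,0],"angular":[0,0,0],"hand":0.7}]'

```text
time: 34.75
tool_pos: [0.5822, -0.1112, 0.192]
ee_rot: [[0.89, 0.455, 0.002], [0.455, -0.89, 0.0], [0.002, 0.001, -1.0]]
force: [0.2, -0.5, -0.0]
width: 0.696
```

Run:
```python
from h import *
i,K,R,o=grab("wrist","w25.png"); plan([.446,-.280,.19],27)
i,K,R,o=grab("top","t25.png")
for c in ("green","red","yellow","blue"):
    for a,ce,bb,r,p in comps(i,c,amin=10):
        w=px2w(*ce,.048,K,R,o)
        if .35<w[0]<.7 and abs(w[1])<.45: print(c,a,ce.round(1),w[:2].round(4))
```

```text
pos [ 0.5814 -0.111   0.1903] yaw 27.08 w 0.701 F [-0.9  0.1 -0.9] t 34.8
travel first (tool): [-0.1975  0.0888  0.0004]
turn [-0.06  0.04  0.08]  travel if turned first: [-0.1974  0.0891  0.0003]
green 84 [187.6 132.3] [0.6849 0.4194]
green 54 [332.7 223.5] [ 0.3958 -0.0331]
green 53 [413.6 206.6] [ 0.446  -0.2828]
red 54 [407.5 167.5] [ 0.5673 -0.2661]
red 24 [357.1 165.4] [ 0.5754 -0.1105]
yellow 43 [335.1 161.7] [ 0.5875 -0.0424]
```

View pics/w25.png

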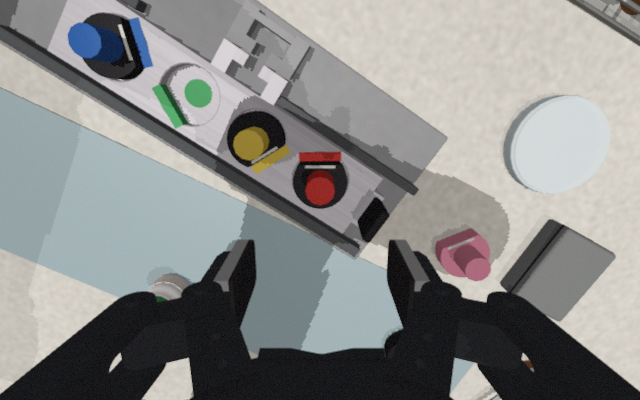

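Request:
carry_out --steps '[{"travel":[-0.0494,0.0222,0],"angular":[0,0,0],"hand":0.7},{"travel":[-0.0494,0.0222,0],"angular":[0,0,0],"hand":0.7},{"travel":[-0.0494,0.0222,0],"angular":[0,0,0],"hand":0.7},{"travel":[-0.0494,0.0222,0],"angular":[0,0,0],"hand":0.7},{"travel":[0,0,0],"angular":[0,0,10.6],"hand":0.7},{"travel":[0,0,0],"angular":[0,0,10.6],"hand":0.7},{"travel":[0,0,0],"angular":[0,0,10.6],"hand":0.7},{"travel":[0,0,0],"angular":[0,0,10.6],"hand":0.7},{"travel":[0,0,0],"angular":[0,0,10.6],"hand":0.7},{"travel":[0,0,0],"angular":[0,0,10.6],"hand":0.7},{"travel":[0,0,0],"angular":[0,0,10.6],"hand":0.7},{"travel":[0,0,0],"angular":[0,0,10.6],"hand":0.7}]'

```text
time: 36.35
tool_pos: [0.4454, -0.2799, 0.1892]
ee_rot: [[0.529, -0.849, -0.004], [-0.849, -0.529, 0.001], [-0.003, 0.002, -1.0]]
force: [-0.8, -0.7, 0.2]
width: 0.702
```

Request:
carry_out --steps '[{"travel":[0,0,0],"angular":[0,0,10.6],"hand":0.7},{"travel":[0,0,0],"angular":[0,0,10.6],"hand":0.7},{"travel":[0,0,0],"angular":[0,0,10.6],"hand":0.7},{"travel":[0,0,0],"angular":[0,0,10.6],"hand":0.7},{"travel":[0,0,0],"angular":[0,0,10.6],"hand":0.7},{"travel":[0,0,0],"angular":[0,0,10.6],"hand":0.7},{"travel":[0,0,0],"angular":[0,0,10.6],"hand":0.7},{"travel":[0,0,0.02],"angular":[0,0,10.6],"hand":0.7},{"travel":[0,0,0.02],"angular":[0,0,4.4],"hand":0.7},{"travel":[0,0,0],"angular":[0,0,0],"hand":0.7},{"travel":[0,0,0],"angular":[0,0,0],"hand":0.7}]'

```text
time: 37.72
tool_pos: [0.4463, -0.2804, 0.1512]
ee_rot: [[-0.837, -0.547, -0.001], [-0.547, 0.837, -0.0], [0.001, 0.0, -1.0]]
force: [0.4, -0.4, 0.6]
width: 0.701
```

Run:
```python
from h import *
i,K,R,o=grab("wrist","w26.png"); plan([.446,-.280,.15],-147)
```

```text
pos [ 0.4465 -0.2805  0.1516] yaw -146.83 w 0.7 F [ 0.4 -0.2  0.4] t 37.775
travel first (tool): [0.0002 0.0007 0.0016]
turn [-0.03 -0.    0.17]  travel if turned first: [0.0002 0.0007 0.0016]
```

View pics/w26.png

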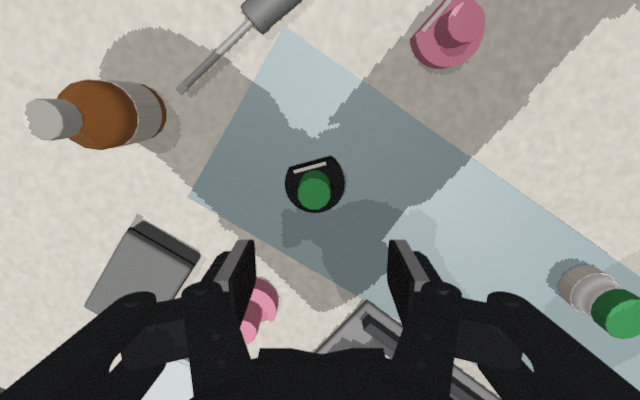

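Run:
```python
from h import *
i,K,R,o=grab("wrist","w27.png"); s=ctrl.get_state(); print(s["tool_pos"])
cv2.imwrite("pics/k7.png",cv2.resize(i[140:230,265:365,::-1],None,fx=7,fy=6,interpolation=cv2.INTER_NEAREST))
```

```text
[ 0.44669435 -0.28046873  0.15185758]
```

View pics/k7.png

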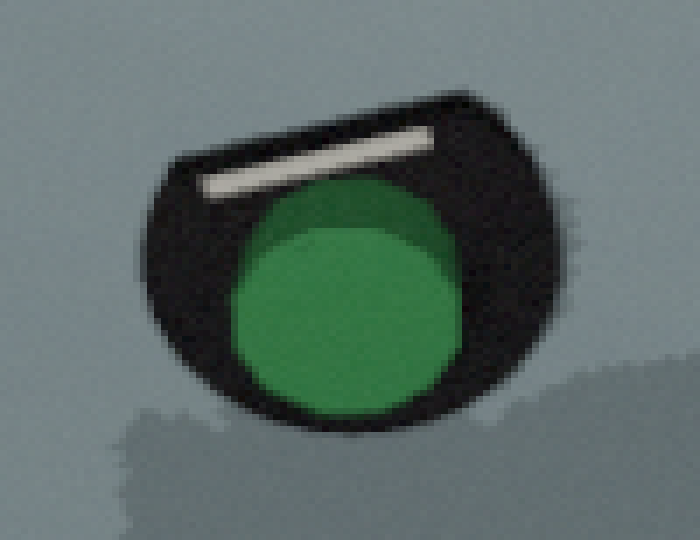

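Run:
```python
from h import *
i,K,R,o=grab("wrist"); s=ctrl.get_state(); p=np.array(s["tool_pos"]); Rt=np.array(s["ee_rot"])
f=lambda u,v:(265+u/7,140+v/6)
c=px2w(*f(346,321),.048,K,R,o); t=(Rt.T@(c-p)); print(t.round(4))
for A,B,z in [((208,187),(432,138),.02),((185,157),(460,95),0.01)]:
    a=px2w(*f(*A),z,K,R,o);b=px2w(*f(*B),z,K,R,o);d=a-b;ang=np.degrees(np.arctan2(d[1],d[0]))-90;print(ang)
plan([.446,-.280,.15],-131.7)
```

```text
[ 0.0022 -0.005   0.1039]
-132.39165491045821
-132.03897323335917
pos [ 0.4467 -0.2805  0.1519] yaw -146.87 w 0.7 F [0.2 0.2 0.9] t 37.875
travel first (tool): [0.0003 0.0008 0.0019]
turn [ -0.06   0.03 -15.17]  travel if turned first: [0.0001 0.0008 0.0019]
```

Request:
carry_out --steps '[{"travel":[0.0022,-0.0036,0],"angular":[0,0,-7.3],"hand":0.7},{"travel":[0,0,0],"angular":[0,0,-7.3],"hand":0.7},{"travel":[0,0,0.01],"angular":[0,0,0],"hand":0.7},{"travel":[0,0,0],"angular":[0,0,0],"hand":0.7},{"travel":[0,0,0],"angular":[0,0,0],"hand":0.7}]'

```text
time: 38.5
tool_pos: [0.4464, -0.2845, 0.1412]
ee_rot: [[-0.674, -0.739, -0.0], [-0.739, 0.674, -0.0], [0.0, 0.0, -1.0]]
force: [1.0, 0.5, 0.7]
width: 0.698
```

Run:
```python
from h import *
i,K,R,o=grab("wrist","w28.png"); s=ctrl.get_state(); print(s["tool_pos"])
cv2.imwrite("pics/k8.png",cv2.resize(i[140:230,270:370,::-1],None,fx=7,fy=6,interpolation=cv2.INTER_NEAREST))
plan([.446,-.280,.042],-132.2)
```

```text
[ 0.44650398 -0.28452214  0.14134525]
pos [ 0.4465 -0.2845  0.1413] yaw -132.36 w 0.7 F [ 0.1 -0.6  0.3] t 38.55
travel first (tool): [-0.003   0.0034  0.0993]
turn [-0.   -0.   -0.16]  travel if turned first: [-0.003   0.0034  0.0993]
```

View pics/k8.png

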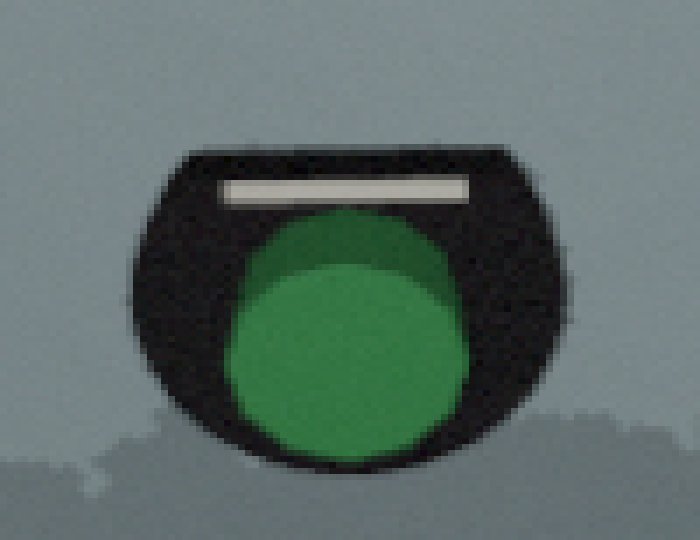

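Request:
carry_out --steps '[{"travel":[0,0,0.045],"angular":[0,0,0],"hand":0.7},{"travel":[0,0,0.034],"angular":[0,0,0],"hand":0.7},{"travel":[0,0,0.014],"angular":[0,0,0],"hand":0.7},{"travel":[0,0,0.005],"angular":[0,0,0],"hand":0.7},{"travel":[0,0,0],"angular":[0,0,0],"hand":0},{"travel":[0,0,0],"angular":[0,0,0],"hand":0},{"travel":[0,0,0],"angular":[0,0,0],"hand":0},{"travel":[0,0,0],"angular":[0,0,0],"hand":0},{"travel":[0,0,0],"angular":[0,0,0],"hand":0}]'

```text
time: 39.67
tool_pos: [0.4474, -0.285, 0.0446]
ee_rot: [[-0.673, -0.74, 0.002], [-0.74, 0.673, -0.001], [-0.001, -0.003, -1.0]]
force: [0.5, 0.2, 5.2]
width: 0.258
```

Run:
```python
from h import *
plan([.5946,.0204,.17],-218.1); print(ctrl.get_state()["qpos"].round(1))
```

```text
pos [ 0.4474 -0.285   0.0446] yaw -132.29 w 0.258 F [0.5 0.2 5.2] t 39.675
travel first (tool): [-0.325   0.0963 -0.1254]
turn [-0.09  0.15 85.81]  travel if turned first: [ 0.0726  0.3311 -0.1254]
[-15.5  21.2 -16.3   0.  -52.4 -26.8]
```

Request:
carry_out --steps '[{"travel":[0,0,-0.03],"angular":[0,0,0],"hand":0},{"travel":[0,0,-0.05],"angular":[0,0,0],"hand":0},{"travel":[0,0,-0.05],"angular":[0,0,0],"hand":0},{"travel":[-0.0542,0.016,0],"angular":[0,0,0],"hand":0},{"travel":[-0.0542,0.016,0],"angular":[0,0,0],"hand":0},{"travel":[-0.0542,0.016,0],"angular":[0,0,0],"hand":0},{"travel":[-0.0542,0.016,0],"angular":[0,0,0],"hand":0},{"travel":[-0.0542,0.016,0],"angular":[0,0,0],"hand":0},{"travel":[-0.0542,0.016,0],"angular":[0,0,0],"hand":0},{"travel":[0,0,0],"angular":[0,0,10.6],"hand":0},{"travel":[0,0,0],"angular":[0,0,10.6],"hand":0},{"travel":[0,0,0],"angular":[0,0,10.6],"hand":0}]'

```text
time: 41.18
tool_pos: [0.594, 0.0209, 0.1727]
ee_rot: [[-0.963, -0.268, -0.001], [-0.268, 0.963, 0.0], [0.001, 0.0, -1.0]]
force: [-0.3, -0.4, -0.9]
width: 0.257
```

Request:
carry_out --steps '[{"travel":[0,0,0],"angular":[0,0,10.6],"hand":0},{"travel":[0,0,0],"angular":[0,0,10.6],"hand":0},{"travel":[0,0,0],"angular":[0,0,10.6],"hand":0},{"travel":[0,0,0],"angular":[0,0,10.6],"hand":0},{"travel":[0,0,0],"angular":[0,0,10.6],"hand":0},{"travel":[0,0,0],"angular":[0,0,1],"hand":0},{"travel":[0,0,0],"angular":[0,0,0],"hand":0},{"travel":[0,0,0],"angular":[0,0,0],"hand":0}]'

```text
time: 42.18
tool_pos: [0.5943, 0.0206, 0.1732]
ee_rot: [[-0.788, 0.616, -0.0], [0.616, 0.788, 0.0], [0.0, -0.0, -1.0]]
force: [-0.1, 0.3, -0.5]
width: 0.261
```

Run:
```python
from h import *
i,K,R,o=grab("wrist","w29.png"); plan([.5946,.0204,.17],-218.1); print(ctrl.get_state()["qpos"].round(1))
pocket(i,K,R,o,"green",np.array([.596,.0205]))
cv2.imwrite("pics/w29c.png",cv2.resize(i[100:330,200:440,::-1],None,fx=3,fy=2.6,interpolation=cv2.INTER_NEAREST))
```

```text
pos [0.5943 0.0206 0.1732] yaw 141.97 w 0.258 F [-0.5  0.1 -1.5] t 42.225
travel first (tool): [-0.0003  0.      0.0032]
turn [-0.   -0.01  0.07]  travel if turned first: [-0.0003  0.      0.0032]
[  17.    21.4    4.8   -0.   -73.4 -145.1]
 comp 519 [321.5 185.1] len 21.3 wid 21.1 c 0.5972 0.0199
 comp 371 [321.7 159.3] len 35.8 wid 6.7 c 0.5796 0.0338
green yaw 142.26 axis(land) [0.5965 0.0209] axis(spot) [0.5965 0.0205]
```

View pics/w29c.png

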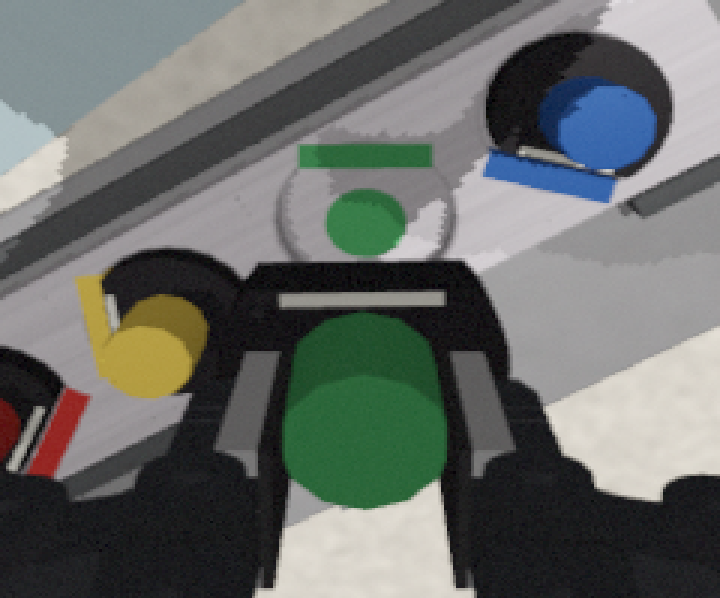

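Request:
carry_out --steps '[{"travel":[-0.0025,0.0012,0.04],"angular":[0,0,0.6],"hand":0},{"travel":[0,0,0.035],"angular":[0,0,0],"hand":0},{"travel":[0,0,0.02],"angular":[0,0,0],"hand":0},{"travel":[0,0,0.004],"angular":[0,0,0],"hand":0},{"travel":[0,0,0],"angular":[0,0,0],"hand":0},{"travel":[0,0,0],"angular":[0,0,0],"hand":0}]'

```text
time: 42.98
tool_pos: [0.5979, 0.0202, 0.0756]
ee_rot: [[-0.781, 0.625, 0.002], [0.625, 0.781, 0.0], [-0.002, 0.002, -1.0]]
force: [-0.8, 0.3, -1.9]
width: 0.26
```

Run:
```python
from h import *
i,K,R,o=grab("wrist","w30.png"); plan([.5946,.0204,.0576],141.4)
cv2.imwrite("pics/w30c.png",cv2.resize(i[130:310,210:440,::-1],None,fx=3.4,fy=3.2,interpolation=cv2.INTER_NEAREST))
```

```text
pos [0.5978 0.0201 0.0755] yaw 141.3 w 0.26 F [ 0.5  0.  -1.9] t 43.025
travel first (tool): [ 0.0027 -0.0018  0.0179]
turn [ 0.1   0.08 -0.1 ]  travel if turned first: [ 0.0027 -0.0018  0.0179]
```

View pics/w30c.png

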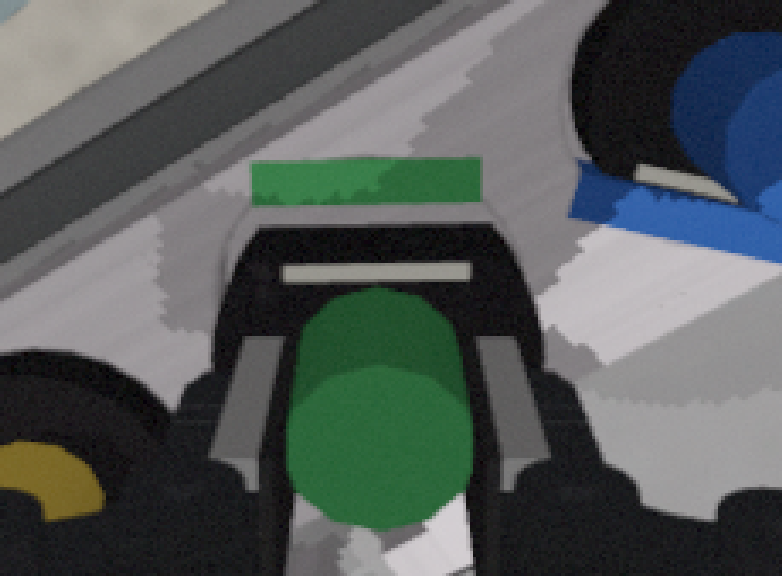

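Run:
```python
from h import *
i,K,R,o=grab("wrist"); s=ctrl.get_state(); p=np.array(s["tool_pos"]); Rt=np.array(s["ee_rot"]); print(p)
f=lambda u,v,z:(Rt.T@(px2w(u,v,z,K,R,o)-p)).round(4)
zb=p[2]-.0446
print("botedge",f(210+376/3.4,130+225.5/3.2,zb),"landnear",f(210+367/3.4,130+204/3.2,.025),"line",f(210+377/3.4,130+272/3.2,zb+.02))
```

```text
[0.59767675 0.02011104 0.07536151]
botedge [0.0161 0.0007 0.0446] landnear [ 0.0181 -0.0007  0.0503] line [0.0151 0.0009 0.0246]
```

Request:
carry_out --steps '[{"travel":[-0.0009,-0.0013,0.001],"angular":[0,0,0],"hand":0},{"travel":[0,0,0],"angular":[0,0,0],"hand":0},{"travel":[0,0,0],"angular":[0,0,0],"hand":0}]'

```text
time: 43.45
tool_pos: [0.597, 0.0184, 0.0733]
ee_rot: [[-0.78, 0.625, 0.0], [0.625, 0.78, -0.0], [-0.0, -0.0, -1.0]]
force: [-0.0, 0.4, -1.4]
width: 0.259
```

Run:
```python
from h import *
i,K,R,o=grab("wrist","w31.png"); plan([.5946,.0204,.0576],141.4)
cv2.imwrite("pics/w31c.png",cv2.resize(i[130:310,210:440,::-1],None,fx=3.4,fy=3.2,interpolation=cv2.INTER_NEAREST))
```

```text
pos [0.597  0.0184 0.0733] yaw 141.28 w 0.26 F [ 0.1 -0.   0.2] t 43.5
travel first (tool): [0.0031 0.0001 0.0157]
turn [-0.   -0.   -0.12]  travel if turned first: [0.0031 0.0001 0.0157]
```

View pics/w31c.png

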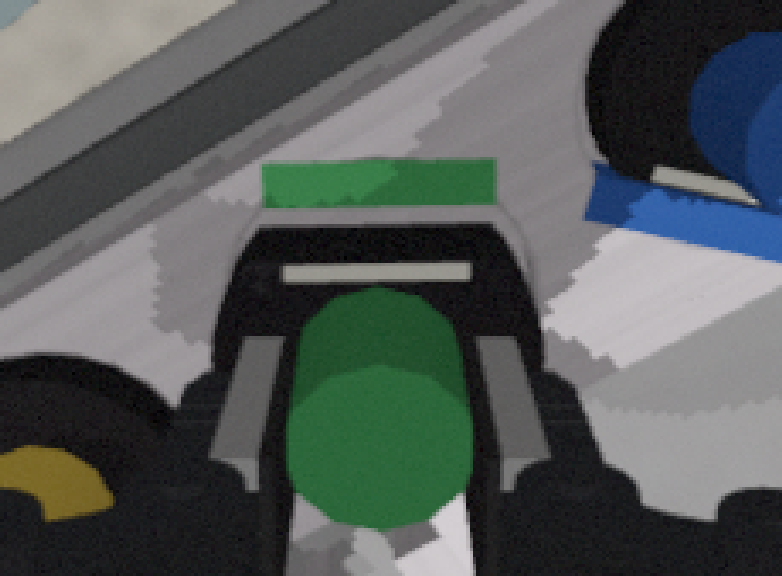

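Run:
```python
from h import *
i,K,R,o=grab("wrist"); s=ctrl.get_state(); p=np.array(s["tool_pos"]); Rt=np.array(s["ee_rot"]); print(p)
f=lambda u,v,z:(Rt.T@(px2w(u,v,z,K,R,o)-p)).round(4)
zb=p[2]-.0446
print("botedge",f(210+376/3.4,130+225.5/3.2,zb),"landnear",f(210+379.5/3.4,130+206/3.2,.025))
```

```text
[0.59698327 0.01841399 0.07329185]
botedge [0.0162 0.0006 0.0446] landnear [0.0185 0.0011 0.0483]
```

Gap 2.3 mm (want ~2.9), lateral +0.5. Small correction and descend.

Request:
carry_out --steps '[{"travel":[-0.0005,0.0005,0],"angular":[0,0,0],"hand":0},{"travel":[0,0,0.004],"angular":[0,0,0],"hand":0},{"travel":[0,0,0.003],"angular":[0,0,0],"hand":0},{"travel":[0,0,0.003],"angular":[0,0,0],"hand":0},{"travel":[0,0,0],"angular":[0,0,0],"hand":0}]'

```text
time: 44.18
tool_pos: [0.5975, 0.0184, 0.0629]
ee_rot: [[-0.78, 0.625, -0.001], [0.625, 0.78, -0.0], [0.0, -0.001, -1.0]]
force: [0.0, 0.2, -0.5]
width: 0.258
```

Request:
carry_out --steps '[{"travel":[0,0,0.003],"angular":[0,0,0],"hand":0},{"travel":[0,0,0.002],"angular":[0,0,0],"hand":0},{"travel":[0,0,0.001],"angular":[0,0,0],"hand":0},{"travel":[0,0,0.0005],"angular":[0,0,0],"hand":0},{"travel":[0,0,0],"angular":[0,0,0],"hand":0.38},{"travel":[0,0,0],"angular":[0,0,0],"hand":0.45},{"travel":[0,0,0],"angular":[0,0,0],"hand":0.45},{"travel":[0,0,-0.02],"angular":[0,0,0],"hand":0.45},{"travel":[0,0,-0.05],"angular":[0,0,0],"hand":0.45},{"travel":[0,0,-0.05],"angular":[0,0,0],"hand":0.45},{"travel":[0,0,-0.02],"angular":[0,0,0],"hand":0.45},{"travel":[0,0,0],"angular":[0,0,0],"hand":0.45}]'

```text
time: 45.68
tool_pos: [0.5986, 0.0187, 0.1986]
ee_rot: [[-0.78, 0.625, 0.004], [0.625, 0.78, 0.001], [-0.002, 0.003, -1.0]]
force: [-0.2, 0.5, -1.2]
width: 0.455
```

Run:
```python
from h import *
i,K,R,o=grab("wrist","w32.png"); plan([.575,-.155,.19],83.4)
i,K,R,o=grab("top","t32.png"); cv2.imwrite("pics/t32c.png",cv2.resize(i[100:300,160:480,::-1],None,fx=2.5,fy=2.5,interpolation=cv2.INTER_CUBIC))
```

```text
pos [0.5977 0.0187 0.1968] yaw 141.28 w 0.45 F [-0.8  0.  -0.1] t 45.725
travel first (tool): [-0.0909 -0.1497  0.0066]
turn [ 5.000e-02 -2.000e-02  5.788e+01]  travel if turned first: [-0.1751 -0.0026  0.0068]
```

View pics/w32.png

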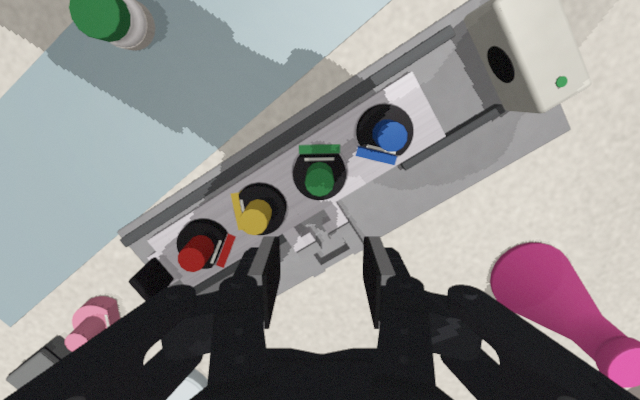

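View pics/t32c.png

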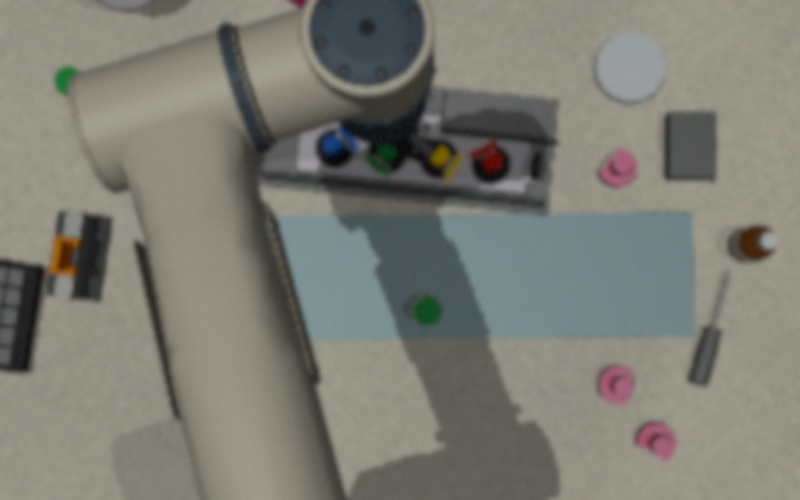

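Request:
carry_out --steps '[{"travel":[-0.03,-0.0495,0],"angular":[0,0,0],"hand":0.45},{"travel":[-0.03,-0.0495,0],"angular":[0,0,0],"hand":0.3},{"travel":[-0.03,-0.0495,0],"angular":[0,0,0],"hand":0.26},{"travel":[0,0,0],"angular":[0,0,-8],"hand":0.26},{"travel":[0,0,0],"angular":[0,0,-8],"hand":0.26},{"travel":[0,0,0],"angular":[0,0,-8],"hand":0.26},{"travel":[0,0,0.03],"angular":[0,0,-8],"hand":0.26},{"travel":[0,0,0],"angular":[0,0,0],"hand":0.26},{"travel":[0,0,0],"angular":[0,0,0],"hand":0.26},{"travel":[0,0,0],"angular":[0,0,0],"hand":0.26}]'

```text
time: 47.02
tool_pos: [0.5755, -0.1538, 0.1677]
ee_rot: [[-0.993, 0.118, 0.001], [0.118, 0.993, -0.0], [-0.001, -0.0, -1.0]]
force: [0.4, -0.1, 0.8]
width: 0.261
```

Run:
```python
from h import *
i,K,R,o=grab("wrist","w33.png"); plan([.576,-.153,.16],173.7)
```

```text
pos [ 0.5755 -0.1537  0.1677] yaw 173.23 w 0.26 F [0.  0.3 0.4] t 47.075
travel first (tool): [-0.0004  0.0008  0.0077]
turn [-0.    0.09 -0.47]  travel if turned first: [-0.0004  0.0008  0.0077]
```

View pics/w33.png

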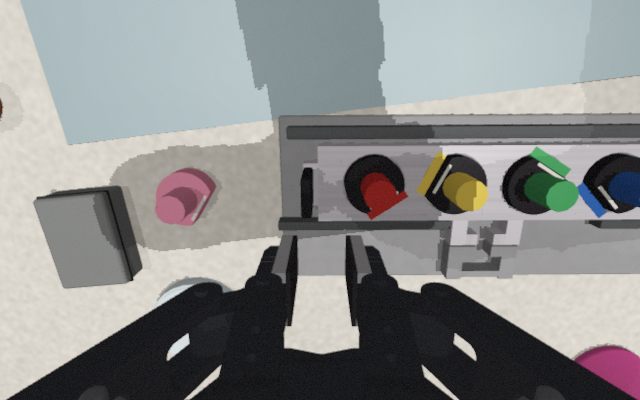

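Run:
```python
from h import *
i,K,R,o=grab("wrist","w34.png"); s=ctrl.get_state(); print(s["tool_pos"])
cv2.imwrite("pics/k9.png",cv2.resize(i[150:240,275:345,::-1],None,fx=8,fy=6.5,interpolation=cv2.INTER_NEAREST))
```

```text
[ 0.57541318 -0.15370128  0.16757912]
```

View pics/k9.png

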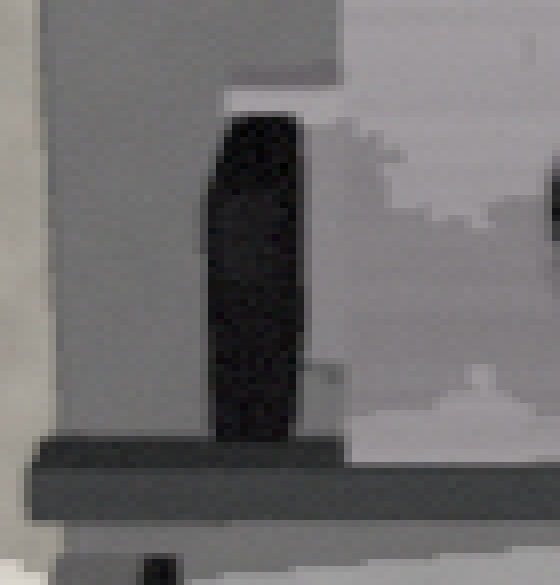

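Run:
```python
from h import *
i,K,R,o=grab("wrist"); s=ctrl.get_state(); p=np.array(s["tool_pos"]); Rt=np.array(s["ee_rot"]); print(p)
for v in (179,198.5,217.7):
    c=px2w(306.75,v,.065,K,R,o); print(c,(Rt.T@(c-p)).round(4))
d=px2w(275+212/8,178,.065,K,R,o)-px2w(275+213/8,217,.065,K,R,o); print(np.degrees(np.arctan2(d[1],d[0])))
# expected from true pocket axes
o_=np.array([.5919,-.01305]); y=np.array([.0201,.1966]);y/=np.linalg.norm(y); print(o_-.141*y,o_-.145*y,o_-.15*y)
plan([.575,-.163,.052],173.7)
```

```text
[ 0.57533863 -0.15368352  0.16746244]
[ 0.56114015 -0.16165159  0.065     ] [ 0.0133 -0.0096  0.1024]
[ 0.57539166 -0.16353575  0.065     ] [-0.0011 -0.0098  0.1025]
[ 0.58990671 -0.16545476  0.065     ] [-0.0157 -0.01    0.1025]
172.3961280602571
[ 0.57755919 -0.15331882] [ 0.57715236 -0.15729807] [ 0.57664382 -0.16227215]
pos [ 0.5753 -0.1537  0.1675] yaw 173.25 w 0.261 F [-0.  -0.7 -0.9] t 47.175
travel first (tool): [-0.0006 -0.0093  0.1155]
turn [ 0.    0.07 -0.45]  travel if turned first: [-0.0007 -0.0093  0.1155]
```

Request:
carry_out --steps '[{"travel":[-0.001,-0.0083,0],"angular":[0,0,0],"hand":0.36},{"travel":[0,0,0.04],"angular":[0,0,0],"hand":0.36},{"travel":[0,0,0.03],"angular":[0,0,0],"hand":0.36},{"travel":[0,0,0],"angular":[0,0,0],"hand":0.36},{"travel":[0,0,0],"angular":[0,0,0],"hand":0.36}]'

```text
time: 47.8
tool_pos: [0.5759, -0.1626, 0.0983]
ee_rot: [[-0.993, 0.117, 0.002], [0.117, 0.993, -0.001], [-0.002, -0.001, -1.0]]
force: [-0.0, 0.4, 0.5]
width: 0.36
```

Run:
```python
from h import *
i,K,R,o=grab("wrist","w35.png"); plan([.575,-.163,.053],173.7)
cv2.imwrite("pics/w35c.png",cv2.resize(i[130:310,210:440,::-1],None,fx=3.4,fy=3.2,interpolation=cv2.INTER_NEAREST))
```

```text
pos [ 0.5762 -0.1624  0.0987] yaw 173.3 w 0.363 F [-0.2  0.7  0.2] t 47.85
travel first (tool): [ 0.0013 -0.0007  0.0457]
turn [-0.02  0.17 -0.4 ]  travel if turned first: [ 0.0011 -0.0007  0.0457]
```

View pics/w35c.png

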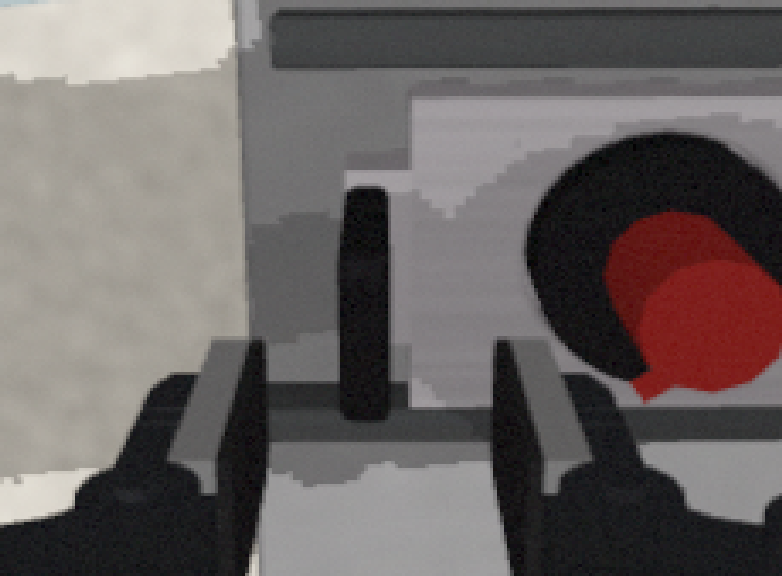

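Request:
carry_out --steps '[{"travel":[0,-0.0012,0],"angular":[0,0,0],"hand":0.28},{"travel":[0,0,0.02],"angular":[0,0,0],"hand":0.28},{"travel":[0,0,0.018],"angular":[0,0,0],"hand":0.28},{"travel":[0,0,0.007],"angular":[0,0,0],"hand":0.28},{"travel":[0,0,0],"angular":[0,0,0],"hand":0},{"travel":[0,0,0],"angular":[0,0,0],"hand":0},{"travel":[0,0,0],"angular":[0,0,0],"hand":0},{"travel":[0,0,0],"angular":[0,0,0],"hand":0}]'

```text
time: 48.85
tool_pos: [0.5748, -0.1635, 0.052]
ee_rot: [[-0.993, 0.117, -0.0], [0.117, 0.993, -0.0], [0.0, -0.0, -1.0]]
force: [-1.3, -2.2, -2.1]
width: 0.087
```

Run:
```python
from h import *
i,K,R,o=grab("wrist","w36.png"); plan([.575,-.163,.053],173.7)
```

```text
pos [ 0.5748 -0.1635  0.0521] yaw 173.29 w 0.083 F [-1.  -2.1 -1.6] t 48.9
travel first (tool): [-0.0001  0.0005 -0.0009]
turn [-0.03 -0.   -0.41]  travel if turned first: [-0.0001  0.0005 -0.0009]
```

View pics/w36.png

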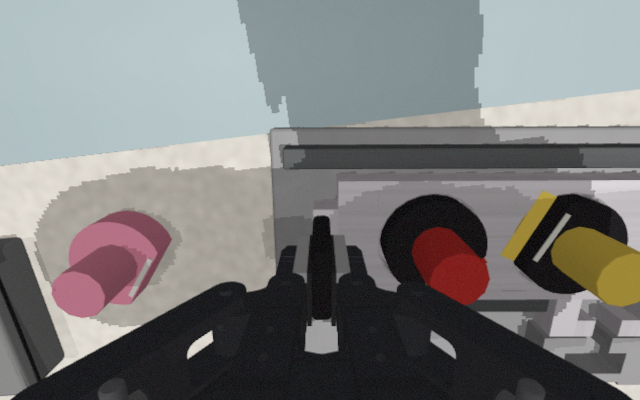

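Request:
carry_out --steps '[{"travel":[0,0.003,0],"angular":[0,0,0],"hand":0},{"travel":[0,0.005,0],"angular":[0,0,0],"hand":0},{"travel":[0,0.006,0],"angular":[0,0,0],"hand":0},{"travel":[0,0.006,0],"angular":[0,0,0],"hand":0},{"travel":[0,0.006,0],"angular":[0,0,0],"hand":0},{"travel":[0,0.006,0],"angular":[0,0,0],"hand":0},{"travel":[0,0,0],"angular":[0,0,0],"hand":0}]'

```text
time: 49.78
tool_pos: [0.5786, -0.1302, 0.052]
ee_rot: [[-0.993, 0.116, -0.0], [0.116, 0.993, 0.001], [0.0, 0.001, -1.0]]
force: [-4.8, 1.7, 3.8]
width: 0.082
```

Request:
carry_out --steps '[{"travel":[0,0.005,0],"angular":[0,0,0],"hand":0},{"travel":[0,0.005,0],"angular":[0,0,0],"hand":0},{"travel":[0,0.004,0],"angular":[0,0,0],"hand":0},{"travel":[0,0.002,0],"angular":[0,0,0],"hand":0},{"travel":[0,0.001,0],"angular":[0,0,0],"hand":0},{"travel":[0,0,0],"angular":[0,0,0],"hand":0}]'

```text
time: 50.52
tool_pos: [0.5803, -0.1151, 0.052]
ee_rot: [[-0.993, 0.117, -0.001], [0.117, 0.993, -0.001], [0.001, -0.001, -1.0]]
force: [-4.9, -4.8, 2.1]
width: 0.083
```

Request:
carry_out --steps '[{"travel":[0,0.001,0],"angular":[0,0,0],"hand":0},{"travel":[0,0.001,0],"angular":[0,0,0],"hand":0},{"travel":[0,0.001,0],"angular":[0,0,0],"hand":0},{"travel":[0,0,0],"angular":[0,0,0],"hand":0}]'

```text
time: 51.02
tool_pos: [0.5803, -0.115, 0.052]
ee_rot: [[-0.993, 0.117, -0.002], [0.117, 0.993, -0.005], [0.001, -0.005, -1.0]]
force: [-4.0, -16.3, 1.3]
width: 0.08
```

Request:
carry_out --steps '[{"travel":[0,0.002,0],"angular":[0,0,0],"hand":0},{"travel":[0,0,0],"angular":[0,0,0],"hand":0}]'

```text
time: 51.28
tool_pos: [0.5803, -0.1149, 0.052]
ee_rot: [[-0.993, 0.117, -0.002], [0.117, 0.993, -0.007], [0.002, -0.008, -1.0]]
force: [-4.2, -22.7, -0.3]
width: 0.083
```

Request:
carry_out --steps '[{"travel":[0,-0.002,0],"angular":[0,0,0],"hand":0},{"travel":[0,-0.002,0],"angular":[0,0,0],"hand":0},{"travel":[0,0,0],"angular":[0,0,0],"hand":0.2},{"travel":[0,0,0],"angular":[0,0,0],"hand":0.28},{"travel":[0,0,0],"angular":[0,0,0],"hand":0.28},{"travel":[0,0,-0.02],"angular":[0,0,0],"hand":0.28},{"travel":[0,0,-0.05],"angular":[0,0,0],"hand":0.28},{"travel":[0,0,-0.06],"angular":[0,0,0],"hand":0.28},{"travel":[-0.05,0,-0.03],"angular":[0,0,0],"hand":0.28},{"travel":[-0.03,0,0],"angular":[0,0,0],"hand":0.28},{"travel":[0,0,0],"angular":[0,0,0],"hand":0.28},{"travel":[0,0,0],"angular":[0,0,0],"hand":0.28}]'

```text
time: 52.78
tool_pos: [0.6599, -0.1226, 0.2113]
ee_rot: [[-0.993, 0.117, -0.001], [0.117, 0.993, 0.0], [0.001, 0.0, -1.0]]
force: [0.8, -0.4, 0.6]
width: 0.279
```

Run:
```python
from h import *
i,K,R,o=grab("wrist","w37.png"); plan([.575,-.115,.2],173.7)
grab("scene","s37.png"); grab("top","t37.png")
```

```text
pos [ 0.6597 -0.1227  0.2117] yaw 173.3 w 0.28 F [-0.1  0.1  0.5] t 52.825
travel first (tool): [ 0.0851 -0.0023  0.0118]
turn [ 0.   -0.02 -0.4 ]  travel if turned first: [ 0.0851 -0.0017  0.0117]
```

View pics/w37.png

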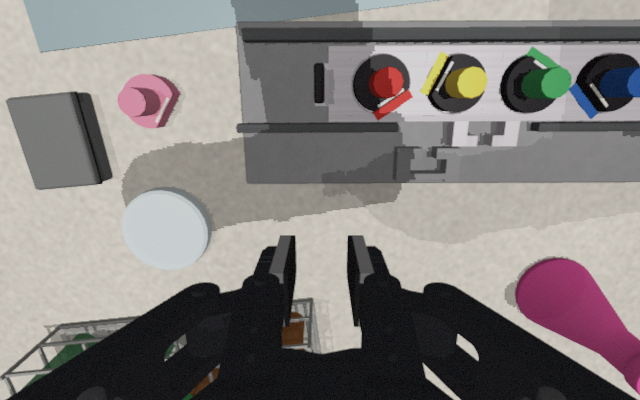

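View pics/s37.png

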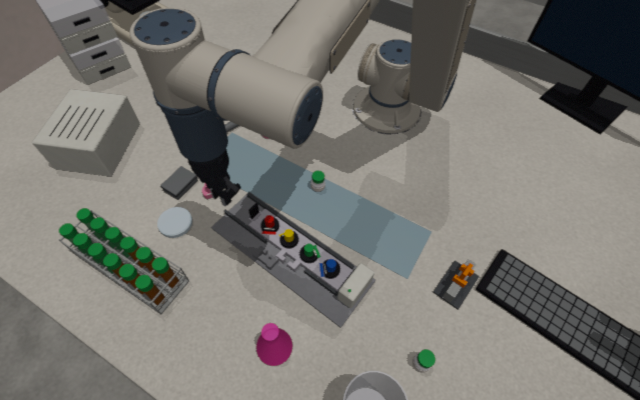

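Run:
```python
from h import *
i,K,R,o=grab("wrist")
cv2.imwrite("pics/k10.png",cv2.resize(i[40:190,310:530,::-1],None,fx=3.6,fy=3.6,interpolation=cv2.INTER_NEAREST))
j,K2,R2,o2=grab("scene"); cv2.imwrite("pics/k11.png",cv2.resize(j[240:320,420:500,::-1],None,fx=6,fy=6,interpolation=cv2.INTER_CUBIC))
```

```text
(no output)
```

View pics/k10.png

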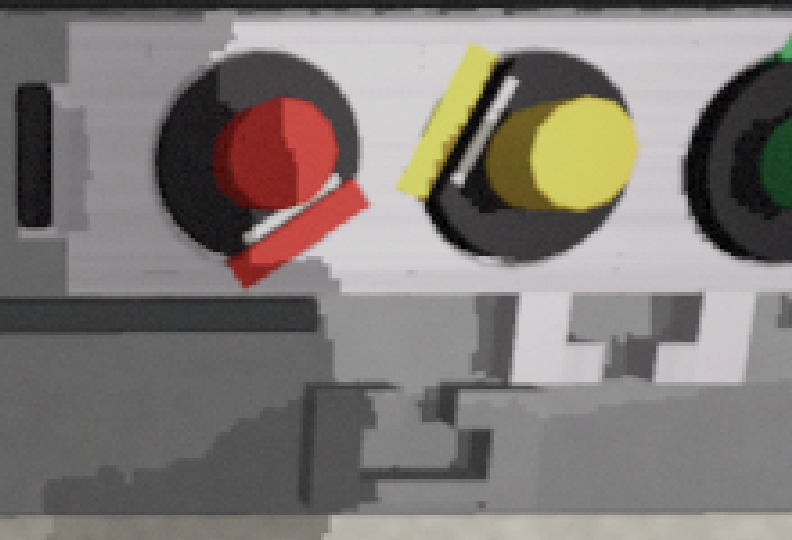

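View pics/k11.png

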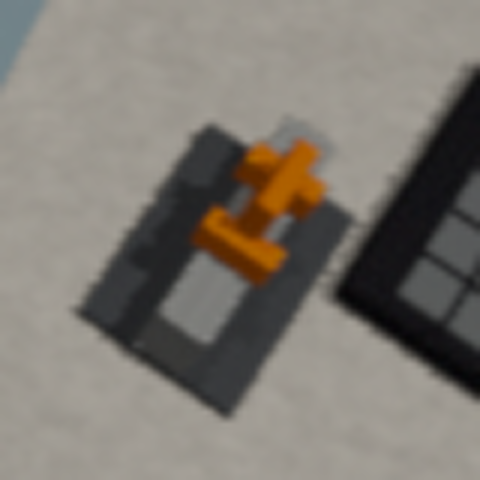

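Run:
```python
from h import *
i,K,R,o=grab("wrist"); s=ctrl.get_state(); Rt=np.array(s["ee_rot"])
for n,(u,v),t in [("red",(283,152),(.5816,-.1113)),("yel",(583,153),(.5874,-.0446))]:
    m=px2w(310+u/3.6,40+v/3.6,.061,K,R,o)+Rt@[0,.0018,0]; d=m[:2]-np.array(t); print(n,m.round(4),"shift along changer y",d@np.array([-.0,0])+d@np.array([.115,.9934]), "across", d@np.array([.9934,-.115]))
```

```text
red [ 0.5871 -0.0582  0.061 ] shift along changer y 0.053397132666875284 across -0.000647033818907016
yel [0.5951 0.0071 0.061 ] shift along changer y 0.05223996019944658 across 0.0016809778345319507
```

```bash
python3 -c "
from bench import ctrl
print(ctrl.sign_off())"
```

```text
the job is handed in; nothing more can be done
None
```

The job is done and handed in at about 53 s of the 210 s allowed.

1. **Key:** I lifted the orange key straight up and stood it on the steel rail. The last scene picture shows it upright on the rail.
2. **Filters:** All four were on the bench, and I put each in the pocket of its own colour: blue, yellow, red, then green. Each dropped in with almost no force on the wrist. The pictures show every flat against its coloured land.
3. **Carriage:** I pushed it by the black tab until it hit a hard stop, where 23 N gave no further movement. I then released the tab and drew the arm clear.
4. **Bystanders:** I touched none of them, nor the pink look-alikes.

**Measurements that disagreed:**
- **Camera:** the wrist camera read about 1.5 to 2 mm off sideways. I corrected this before each insertion by comparing the filter and pocket in the same picture.
- **Carriage travel:** the arm's own reading was 48.9 mm, while the camera gave 51 to 53 mm against the nominal 50 mm. I took the hard stop as the proof that it is home.

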